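# Unpile the wiped-down testing cart: each item back in its own holder

### The job

The cart top has just been wiped down and its things were piled up in two piles for that. Take the piles apart and put each thing back where it lives: the hand meter lying flat, fully home in the black charging dock, the bench timer on the white sloping stand with its display at the raised edge, the slide box flat in the blue holder, and the roll of blue tape all the way down on its spindle. Leave the white carton under the tape, the orange-lidded pot, the small brown bottle and the syringe where they are.

Things in the scene. Friction and masses are not known exactly. Their poses are not given: they have to be found in the camera images.
- meter: White hand-held meter lying flat at the bottom of one pile, 62 x 125 x 21 mm (x, y, z) with rounded edges, 0.13 to 0.21 kg, grey-green display at its +y end, keys at its -y end. Origin: centre of its underside. The timer lies on it, underside 21 mm above this origin. Grasp across its 62 mm.
- timer: Square white bench timer lying face up on the meter, 62 x 62 x 15.5 mm, 60 g, display along its +x side, red and blue keys along its -x side. Origin: centre of its underside; z up out of its face. The slide box lies on it.
- slides: Small flat white box of microscope slides with a blue band, 34 x 52 x 11 mm (x, y, z), 16 g, on top of the timer. Origin: centre of its underside. Grasp across its 34 mm.
- tape: Roll of blue tape lying flat on the white carton, outer diameter 63 mm, 16 mm thick, open bore 35 mm, about 30 g. Origin: centre of its underside, on the bore's axis (z).
- meter_dock: Black charging dock, fixed, 92 x 146 mm, long axis y. Origin: centre of its underside. The meter rests on the flat floor, 10 mm above the origin, centred, lying along y, either end first (it charges through the floor). Guides with flared tops up to z = 24 mm leave 71 x 134 mm: two end stops and four corner guides; the middle 76 mm of each long side is open for fingers.
- timer_stand: White sloping stand, black pad, fixed. Origin: centre of its underside. Its 84 x 82 mm seat slopes 12 degrees (0.21 rad), rising to its +x; seat middle at [0, 0, 18] mm. An 8 mm lip is along the low (-x) edge, 37 mm from the middle; 6 mm high corner tabs at the sides stand 74 mm apart, the middle 60 mm of each side open for fingers. The timer lies squared up, its +x (display) to the stand's +x.
- slide_holder: Blue sheet-metal holder for the slide box, fixed, 50 x 68 mm. Origin: centre of its underside. Floor 4 mm above the origin, 43 x 61 mm (x, y) inside, low walls with flared tops up to z = 20 mm; the middle 46 mm of both long sides (those facing +x and -x) is open for fingers. The slide box lies on the floor, its 52 mm along y, either way round.
- tape_spindle: Tape spindle, fixed: round dark foot 74 mm across and 10 mm high with an upright pale post on its axis (z), 24 mm thick, tapering above z = 34 mm to 16 mm, top at z = 48 mm. Origin: centre of its underside. The roll lies on the foot round the post, underside 10 mm above the origin.
- carton: White carton with a blue band under the tape roll, loose, 77 x 72 x 21 mm, stays where it is. Origin: centre of its underside.
- pot: Specimen pot with an orange lid, loose, 62 mm across, 62 mm high. A bystander. Origin: centre of its underside.
- dropper: Small brown dropper bottle with a black cap, loose, 24 mm across, 58 mm high. A bystander. Origin: centre of its underside.
- syringe: Plastic syringe, loose, lying at the far edge of the cart, 110 mm long (y), 25 mm wide. A bystander. Origin: under its middle.

How it is judged (in metres and radians):
At the end, for the whole second after the job is handed in: Meter flat on the dock floor, timer on the slope with display up, slide box flat on the holder's floor, tape down on the foot: each within about 10 mm of its middle, squared up (within 0.15 to 0.3 rad), not perched on a rim, at rest; carton, pot, bottle and syringe within 30 mm of their starts (horizontal distance between meter and meter_dock below 0.01 m and angle between the y axis of meter and the y axis of meter_dock, either way round below 0.15 rad and angle between meter's own z axis and vertical below 0.06 rad and z of meter in the frame of meter_dock below 0.0125 m and linear speed of each of meter, timer, slides, tape below 0.02 m/s and x of timer in the frame of timer_stand between -0.013 and 0.013 m and y of timer in the frame of timer_stand between -0.011 and 0.011 m and z of timer in the frame of timer_stand between 0.0125 and 0.0235 m and angle between the y axis of timer and the y axis of timer_stand, either way round below 0.3 rad and angle between timer's own x axis and vertical below 1.43 rad and angle between timer's own z axis and vertical between 0.14 and 0.28 rad and horizontal distance between slides and slide_holder below 0.01 m and angle between the y axis of slides and the y axis of slide_holder, either way round below 0.25 rad and angle between each of slides, tape's own z axis and vertical below 0.08 rad and z of slides in the frame of slide_holder below 0.0065 m and horizontal distance between tape and tape_spindle below 0.01 m and z of tape in the frame of tape_spindle below 0.0125 m and distance of each of carton, pot, dropper, syringe from where it was at the start of the episode below 0.03 m); the robot touches nothing.
It fails at once if the carton, the pot, the brown bottle or the syringe is moved by more than 30 mm (distance of any of carton, pot, dropper, syringe from where it was at the start of the episode above 0.03 m).
It also fails if it takes over 102 s, if anything falls off the work surface, if the arm or the gripper's body presses on something with over 40 N, if the wrist force passes 120 N, or if a joint passes its speed limit or range.

### The arm

A 6-joint arm with a two-finger parallel gripper is mounted at the origin on a cart in front of the work surface, level with it; the furniture and walls round the work are solid. World frame = base frame: x ahead of the robot, y to its left, z up, the work surface at z = 0. Lengths are in mm, angles in rad, forces in N, time in s.
With the tool pointing down it reaches from about 300 to 825 mm from the base axis. Payload 5.4 kg.
Tool frame: the origin (TCP) lies at the very end of the fingers, on their centre line; the grasp point (between the pads) lies arm.grip_point_offset behind it (arm.grip_point_offset is the distance from the TCP to the grasp point, in mm); z points along the fingers, y is the line along which they close (so a half turn about z gives the same grasp; the last joint's range is limited). The gripper opens to 92 mm and grips with 3 to 60 N. Pads are 20 mm wide; open, the fingers measure 128 mm over their backs; the gripper's body (75 mm by 189 mm) begins 69 mm behind the grasp point.
Start: joints at [-1.44, 0.158, 1.597, -0, 1.386, -0.21], TCP at [192.165, -541.921, 214.601] pointing down, gripper open.
Joint ranges: [-2.91, 2.91], [-0.94, 2.29], [0.18, 2.7], [-1.29, 4.43], [0.17, 2.64], [-3, 3]. Speed limits (rad/s): [2.57, 2.57, 3.14, 3.14, 3.14, 3.14].

### API

Orientations are given as a unit quaternion [w, x, y, z].
In Python, from bench import arm gives the robot as it stands.
- The arm moves only by the shell command python3 inch.py 'ROWS'. ROWS is a JSON list that holds a single list of rows (three levels of brackets), with 1 to 8 rows, each of 7 numbers: the finger opening in mm, then dx, dy, dz in cm, then a rotation vector rx, ry, rz in units of 0.25 rad; each row is the pose to reach, as a shift and turn from the pose commanded when the command began, along the tool's axes at that moment; what a row does not reach only later rows make up. A row lasts 1/8 s, in which the tool goes at most 62.5 mm and 0.188 rad, less where a joint would pass 70% of its speed; a pose out of reach is approached as far as the arm can. The fingers move at their own pace and stop on an object; the grip force is fixed at half the most. Time passes only in rows, so rows that do not move let the fingers close. It prints the time, the measured TCP pose, the force, the opening and the grip force at its end. Input that does not fit is refused with a message, and nothing moves.
- arm.get_obs(): the state, without advancing time (a new reading comes with each control period).
- arm.snapshot(name): name is "scene" or "top" or "wrist"; returns the picture (384x512x3 uint8, blue, green, red); there is no depth.
- arm.camera_params(name): a dict with "fx", "fy", "cx", "cy" (pixels), "position" and "rotation" of the camera in the world. Camera axes: x right, y down, z forward; pixel columns grow to the right and rows downward; lengths in mm; the calibration is good to about 2 mm. A picture is of the moment at which its call begins: read the wrist's pose just before it. camera_params takes no time and is no camera call; for the wrist camera it gives the pose at the moment of the call.
- arm.hand_in(): hands the job in; it is judged then, once.
The state is a dict: "clock": time; "joint_positions": joint angles; "joint_velocities": joint speeds; "joint_torque": joint torques, N m; "tool_pos": TCP position; "tcp_rot": TCP orientation; "force": force on the tool from outside, world axes, zero at the start; "wrist_torque": the same for the moment, N m; "width": finger opening in mm; "grasp_force": force on a finger pad.
Only numpy, scipy, OpenCV 4.12 (cv2) and the standard library are available. Lean on these libraries where they do the work, as an engineer would, in place of code of your own. Each camera call takes 0.05 s, during which the arm holds its last target. There are 200 camera calls.

## Working session

There is one attempt and no reset: what is moved stays moved. The work goes in short steps, Python scripts to look and compute and a shell command to move; the robot and the scene stay as the last step left them, time stands still between calls to the robot, and variables do not carry over. Pictures are saved under pics/ and viewed, at most 14 in all, crops included, and the job is handed in when it is done.

```bash
ls; mkdir -p pics; python3 - <<'E'
from bench import arm
import cv2,numpy as np
o=arm.get_obs();print({k:np.round(v,3) for k,v in o.items()},arm.grip_point_offset)
for n in("scene","top"):
    cv2.imwrite(f"pics/{n}0.png",arm.snapshot(n));p=arm.camera_params(n);print(n,{k:np.round(v,3).tolist() for k,v in p.items()})
E
```

```text
bench.py
inch.py
pics
{'clock': np.float64(0.0), 'joint_positions': array([-1.44 ,  0.159,  1.598,  0.   ,  1.386, -0.21 ]), 'joint_velocities': array([ 0.001, -0.001,  0.   ,  0.002, -0.   ,  0.001]), 'joint_torque': array([-1.0000e-03, -3.8557e+01, -3.2211e+01,  7.0000e-02,  3.8000e-02,
       -0.0000e+00]), 'tool_pos': array([ 192.092, -541.29 ,  213.631]), 'tcp_rot': array([-0.001,  0.986,  0.17 ,  0.   ]), 'force': array([0.919, 0.41 , 0.778]), 'wrist_torque': array([ 0.038,  0.013, -0.009]), 'grasp_force': np.float64(0.0), 'width': np.float64(91.897)} 18.700000000000003
scene {'fx': 389.658, 'fy': 389.658, 'cx': 256.725, 'cy': 193.205, 'position': [226.964, 663.821, 530.194], 'rotation': [0.101, -0.209, 0.86, -0.455]}
top {'fx': 471.852, 'fy': 471.852, 'cx': 252.44, 'cy': 199.247, 'position': [441.893, 63.147, 1014.361], 'rotation': [0.022, -0.706, 0.706, -0.043]}
```

View pics/scene0.png

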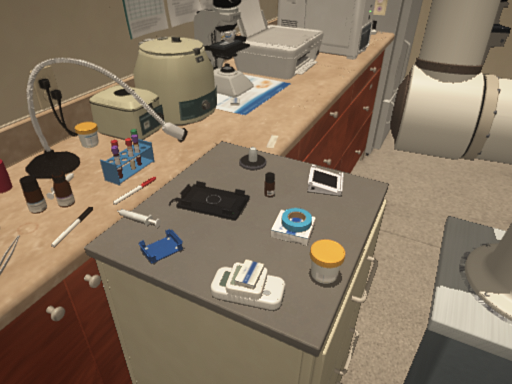

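View pics/top0.png

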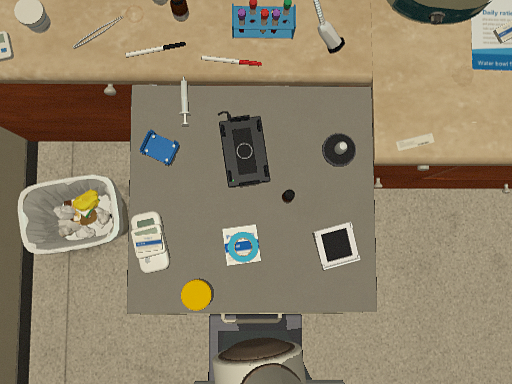

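The top view shows:
- slide/timer/meter pile at about (150,241)
- tape on carton (242,245)
- dock (245,150)
- spindle (340,149)
- stand (336,246)
- blue holder (160,148)
- pot (196,295), bottle (288,196), syringe (184,100)

I'll enlarge both views to read the details.

```bash
python3 - <<'E'
import cv2
a=cv2.imread("pics/top0.png")[75:320,120:385];cv2.imwrite("pics/topc.png",cv2.resize(a,None,fx=2.4,fy=2.4,interpolation=cv2.INTER_CUBIC))
a=cv2.imread("pics/scene0.png")[140:320,90:390];cv2.imwrite("pics/scec.png",cv2.resize(a,None,fx=2.6,fy=2.6,interpolation=cv2.INTER_CUBIC))
E
```

```text
(no output)
```

View pics/topc.png

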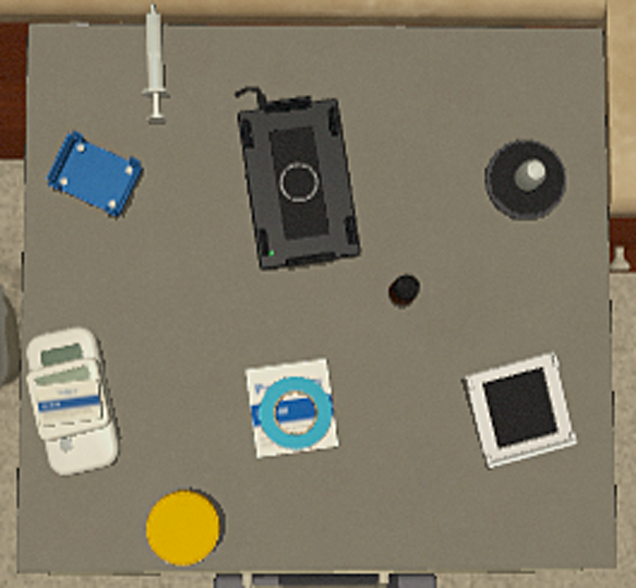

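View pics/scec.png

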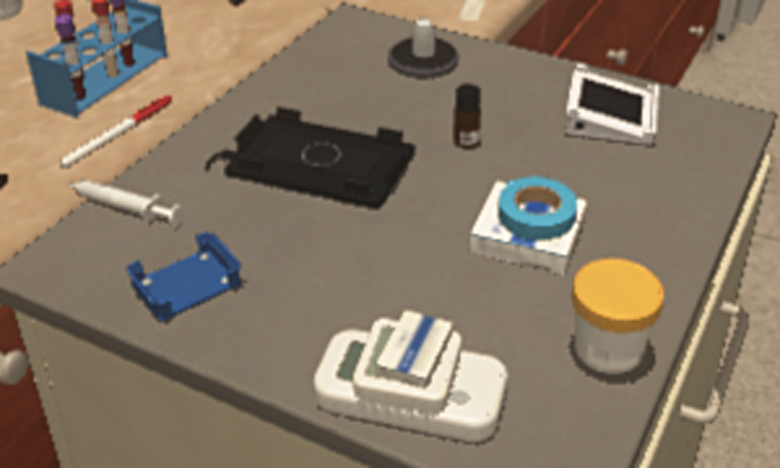

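The enlarged views show the display ends of the meter and timer both toward world +x, and the slide box's long side and band along world y. The stand's raised side isn't clear yet. I'll write the helpers and make a first measurement.

```bash
cat > h.py <<'E'
from bench import arm
import cv2,numpy as np
from scipy.spatial.transform import Rotation as R
def q(w): return R.from_quat(np.r_[w[1:],w[0]])
class Cam:
    def __init__(s,n,img=None):
        p=arm.camera_params(n); s.p=np.array(p["position"]); r=np.array(p["rotation"]); s.R=(R.from_matrix(r) if r.ndim==2 else q(r)).as_matrix()
        s.K=np.array([[p["fx"],0,p["cx"]],[0,p["fy"],p["cy"]],[0,0,1]])
    def ray(s,uv):
        uv=np.atleast_2d(uv).astype(float); d=np.c_[uv,np.ones(len(uv))]@np.linalg.inv(s.K).T@s.R.T
        return d/np.linalg.norm(d,axis=1,keepdims=True)
    def on(s,uv,z):
        d=s.ray(uv); return s.p+d*((z-s.p[2])/d[:,2:])
    def px(s,P):
        c=(np.atleast_2d(P)-s.p)@s.R; c=c@s.K.T; return c[:,:2]/c[:,2:]
def tri(c1,u1,c2,u2):
    d1=c1.ray(u1)[0];d2=c2.ray(u2)[0]
    t=np.linalg.lstsq(np.c_[d1,-d2],c2.p-c1.p,rcond=None)[0]
    a=c1.p+t[0]*d1;b=c2.p+t[1]*d2; return (a+b)/2,np.linalg.norm(a-b)
def snap(n,f=None):
    c=Cam(n); im=arm.snapshot(n)
    if f: np.savez(f"pics/{f}.npz",p=c.p,R=c.R,K=c.K); cv2.imwrite(f"pics/{f}.png",im)
    return c,im
def load(f):
    c=Cam.__new__(Cam); d=np.load(f"pics/{f}.npz"); c.p,c.R,c.K=d["p"],d["R"],d["K"]; return c,cv2.imread(f"pics/{f}.png")
def hsvblobs(im,lo,hi,amin=20):
    m=cv2.inRange(cv2.cvtColor(im,cv2.COLOR_BGR2HSV),np.array(lo),np.array(hi))
    cs,_=cv2.findContours(m,cv2.RETR_EXTERNAL,cv2.CHAIN_APPROX_NONE)
    return sorted([c for c in cs if cv2.contourArea(c)>=amin],key=cv2.contourArea,reverse=True)
def go(pos,yaw=None,tilt=None):
    """shift+rotvec in tool axes to put TCP at pos, tool down, tool y at world angle yaw (mod pi)"""
    o=arm.get_obs(); T=q(o["tcp_rot"]); p=np.array(o["tool_pos"])
    if yaw is None: Rt=T
    else:
        best=None
        for k in (-1,0,1,2):
            a=yaw+k*np.pi; y=np.array([np.cos(a),np.sin(a),0]); z=np.array([0,0,-1.]); Rt_=R.from_matrix(np.c_[np.cross(y,z),y,z])
            if tilt is not None: Rt_=R.from_rotvec(tilt)*Rt_
            rv=(T.inv()*Rt_).as_rotvec()
            if best is None or np.linalg.norm(rv)<np.linalg.norm(best): best=rv
        print("rot",best.round(3), "j6",np.round(o["joint_positions"][5],2))
    print("shift",T.inv().apply(np.array(pos)-p).round(1),"at",p.round(1),"t",round(float(o["clock"]),2))
E
python3 - <<'E'
from h import *
c,im=Cam("top"),cv2.imread("pics/top0.png"); s,is_=Cam("scene"),cv2.imread("pics/scene0.png")
def sh(n,lo,hi,z,roi=(120,75,385,320)):
    m=np.zeros_like(im);x0,y0,x1,y1=roi;m[y0:y1,x0:x1]=im[y0:y1,x0:x1]
    for b in hsvblobs(m,lo,hi)[:3]:
        (u,v),wh,a=cv2.minAreaRect(b); print(n,(round(u),round(v)),cv2.contourArea(b),c.on((u,v),z).round(0)[0], (np.linalg.norm(np.diff(c.on(cv2.boxPoints(((u,v),wh,a)),z)[:3],axis=0),axis=1)).round(0),cv2.boxPoints(((u,v),wh,a)).round(0).tolist())
sh("blue",(98,120,60),(125,255,255),10)
sh("tape",(85,100,100),(98,255,255),37)
sh("orange",(10,150,120),(30,255,255),62)
sh("white",(0,0,190),(180,60,255),20)
sh("black",(0,0,0),(180,255,60),10)
E
```

```text
blue (159, 147) 732.0 [648. 235.  10.] [54. 73.] [[138.0, 151.0], [149.0, 128.0], [180.0, 143.0], [169.0, 165.0]]
blue (242, 245) 104.0 [437.  55.  10.] [33. 17.] [[234.0, 242.0], [250.0, 240.0], [251.0, 248.0], [235.0, 250.0]]
blue (151, 242) 25.5 [444. 248.  10.] [38.  5.] [[142.0, 242.0], [160.0, 240.0], [160.0, 242.0], [142.0, 245.0]]
tape (242, 246) 662.0 [434.  55.  37.] [60. 60.] [[228.0, 232.0], [257.0, 232.0], [257.0, 261.0], [228.0, 261.0]]
orange (196, 294) 707.5 [340. 149.  62.] [58. 61.] [[181.0, 279.0], [210.0, 279.0], [210.0, 310.0], [181.0, 310.0]]
white (337, 246) 1307.0 [ 436. -144.   20.] [84. 82.] [[313.0, 232.0], [351.0, 222.0], [361.0, 259.0], [323.0, 270.0]]
white (148, 242) 1292.5 [445. 252.  20.] [ 63. 121.] [[127.0, 216.0], [157.0, 210.0], [169.0, 267.0], [140.0, 273.0]]
white (240, 233) 225.0 [461.  61.  20.] [71. 30.] [[222.0, 229.0], [255.0, 224.0], [257.0, 238.0], [224.0, 243.0]]
black (256, 192) 195713.0 [551.  27.  10.] [1138.  841.] [[-0.0, 0.0], [511.0, 0.0], [511.0, 383.0], [0.0, 383.0]]
```

```bash
python3 - <<'E'
from h import *
o=arm.get_obs();w=Cam("wrist");T=q(o["tcp_rot"])
print("cam in tool",T.inv().apply(w.p-o["tool_pos"]).round(1),"axis",T.inv().apply(w.R[:,2]).round(3),"right",T.inv().apply(w.R[:,0]).round(3),w.K[0,0])
go((380,-150,300),np.pi/2)
E
```

```text
cam in tool [  75.9   -0.  -169.2] axis [-0.264  0.     0.964] right [ 0.001  1.    -0.   ] 333.5262690413825
rot [-0.002 -0.     0.341] j6 -0.21
shift [ 307.9 -306.2  -85.7] at [ 192.1 -541.4  213.7] t 0.1
```

```bash
python3 - <<'E'
from h import *
go((480,-110,220),np.pi/2)
E

```

```text
rot [-0.002 -0.     0.341] j6 -0.21
shift [ 415.5 -310.3   -5.6] at [ 192.1 -541.4  213.7] t 0.1
```

Careful with the scale: shifts go in cm and turns go in units of 0.25 rad. That gives: 415 mm is 41.5, 364 mm is 36.4, 0.34 rad is 1.36.

```bash
python3 inch.py '[[[91,5.2,-3.9,-0.3,0,0,0.68],[91,10.4,-7.8,-0.6,0,0,1.36],[91,15.6,-11.7,-0.6,0,0,1.36],[91,20.8,-15.5,-0.6,0,0,1.36],[91,26,-19.4,-0.6,0,0,1.36],[91,31.2,-23.3,-0.6,0,0,1.36],[91,36.4,-27.2,-0.6,0,0,1.36],[91,41.5,-31,-0.6,0,0,1.36]]]' && python3 inch.py '[[[91,0,0,0,0,0,0],[91,0,0,0,0,0,0]]]' && python3 - <<'E'
from h import *
c,im=snap("wrist","w1"); print(c.px([[436,-144,20],[560,-90,10]]).round())
cv2.imwrite("pics/w1b.png",cv2.resize(im,None,fx=1.5,fy=1.5,interpolation=cv2.INTER_CUBIC))
E
```

```text
clock: 1.1
tool_pos: [470.3, -124.2, 220.5]
tcp_rot: [0.0, 1.0, 0.0, 0.0]
force: [0.7, -0.6, 0.5]
width: 90.9
grasp_force: 0.0
clock: 1.35
tool_pos: [469.2, -126.3, 220.2]
tcp_rot: [0.0, 1.0, 0.001, -0.001]
force: [0.5, -0.4, -0.3]
width: 90.8
grasp_force: 0.0
[[269. 203.]
 [221.  90.]]
```

View pics/w1b.png

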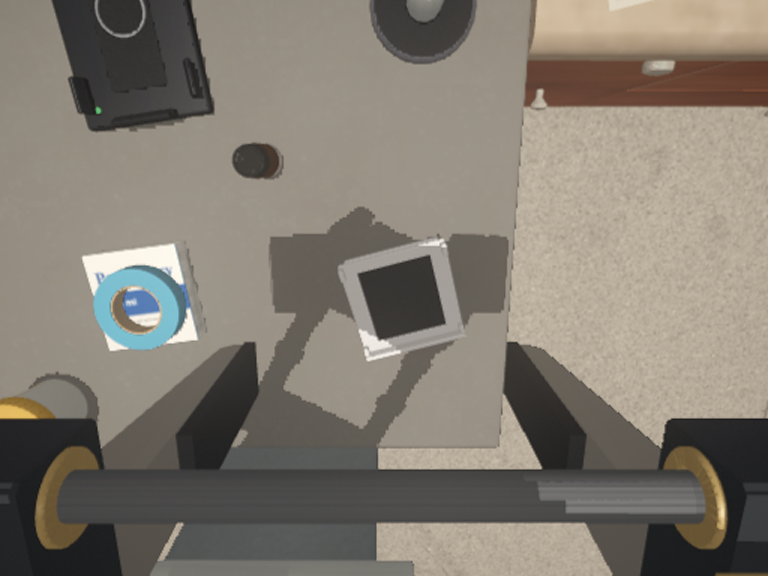

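The wrist view shows the stand at about (402,300) in this 1.5x picture, with the tape at (140,307). I'll enlarge the stand.

```bash
python3 - <<'E'
import cv2,numpy as np
a=cv2.resize(cv2.imread("pics/w1.png")[148:250,212:322],None,fx=5,fy=5,interpolation=cv2.INTER_CUBIC)
b=cv2.resize(cv2.imread("pics/scene0.png")[158:202,300:350],None,fx=5,fy=5,interpolation=cv2.INTER_CUBIC)
o=np.zeros((510,800,3),np.uint8);o[:,:550]=a;o[:220,550:]=b;cv2.imwrite("pics/st.png",o)
E
```

```text
(no output)
```

View pics/st.png

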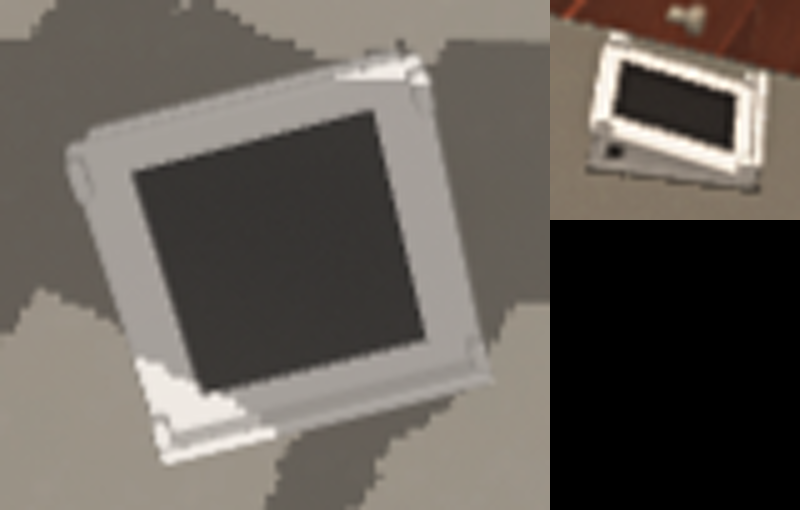

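The crop shows the lip along the edge facing the robot and the tall side panel at the far side. The stand's raised +x is therefore toward world +x, turned about 0.25 rad toward +y. Next I'll measure the pad, tape and spindle across the two views.

```bash
cat >> h.py <<'E'
def quad(im,roi,lo,hi):
    x0,y0,x1,y1=roi; m=np.full_like(im,255 if max(hi[2],0)<200 else 0); m[y0:y1,x0:x1]=im[y0:y1,x0:x1]
    if hi[2]<200: m[:y0]=m[y1:]=(200,200,200); m[:,:x0]=m[:,x1:]=(200,200,200)
    b=hsvblobs(m,lo,hi)[0]; return b
def corners(b):
    h=cv2.convexHull(b); p=cv2.boxPoints(cv2.minAreaRect(h))
    e=cv2.approxPolyN(h,4,ensure_convex=True).reshape(-1,2).astype(float) if hasattr(cv2,"approxPolyN") else p
    i=np.argmin(e.sum(1)); e=np.roll(e,-i,0)
    return e if np.cross(e[1]-e[0],e[2]-e[1])>0 else np.roll(e[::-1],1,0)
E
python3 - <<'E' 2>&1 | grep -v Dep
from h import *
t,it=Cam("top"),cv2.imread("pics/top0.png"); w,iw=load("w1")
s,is_=Cam("scene"),cv2.imread("pics/scene0.png")
# stand pad
bw=quad(iw,(212,148,322,250),(0,0,0),(180,255,72)); bt=quad(it,(312,220,362,272),(0,0,0),(180,255,72)); bs=quad(is_,(300,158,350,195),(0,0,0),(180,255,85))
P=[]
for n,b in(("w",bw),("t",bt),("s",bs)): print(n,corners(b).round(1).tolist(),cv2.contourArea(b))
for k in range(4):
    p,e=tri(w,corners(bw)[k],t,corners(bt)[k]);P.append(p);print("pad",p.round(1),round(e,1))
mc=lambda b:np.array(cv2.minAreaRect(b)[0])
print("pad c w-t",tri(w,mc(bw),t,mc(bt)))
P=w.on(corners(bw),18);print("on18",P.round(1).tolist(),P.mean(0).round(1))
# tape ellipse in w, top
for n,roi_w,roi_t,roi_s,lo,hi in(("tape",(50,160,140,240),(220,225,265,265),(270,200,320,240),(85,100,80),(98,255,255)),):
    ew=cv2.fitEllipse(quad(iw,roi_w,lo,hi));et=cv2.fitEllipse(quad(it,roi_t,lo,hi));es=cv2.fitEllipse(quad(is_,roi_s,lo,hi))
    print(n,ew[0],et[0],es[0],tri(w,ew[0],t,et[0]),tri(s,es[0],t,et[0]),"wplane",w.on(ew[0],29),"tplane",t.on(et[0],29))
E
```

```text
w [[238.0, 182.0], [286.0, 170.0], [296.0, 215.0], [252.0, 226.0]] 2075.5
t [[321.0, 234.0], [346.0, 228.0], [352.0, 254.0], [327.0, 261.0]] 648.5
s [[314.0, 170.0], [336.0, 177.0], [336.0, 188.0], [313.0, 180.0]] 215.0
pad [ 460.5 -109.    23.9] 1.9
pad [ 473.2 -163.4   17.4] 2.2
pad [ 417.8 -177.    11. ] 1.0
pad [ 403.  -124.1    8.9] 0.3
pad c w-t (array([ 438.66197245, -143.28910279,   12.47088701]), np.float64(1.8239232304556292))
on18 [[459.8, -108.0, 18.0], [473.8, -162.4, 18.0], [420.3, -175.6, 18.0], [406.5, -124.0, 18.0]] [ 440.1 -142.5   18. ]
tape (89.90030670166016, 206.52464294433594) (242.67031860351562, 246.46762084960938) (296.3070983886719, 219.39520263671875) (array([434.87642756,  55.48910101,  35.38109772]), np.float64(1.5167158418345243)) (array([433.83351464,  54.94250058,  29.56461908]), np.float64(0.7222473821093223)) wplane [[433.55951868  59.13694754  29.        ]] tplane [[434.17017085  55.05655369  29.        ]]
```

The pad corners triangulate to z≈22 at the far edge and 10 at the near edge, so the slope rises to world +x as expected. The tape is at (434.5,55.5), and its top measures 30–35 mm against an expected 37. Next is a wide wrist view of all the places, then a close one of the pile.

In the tool's units: -220 mm is -22, -110 mm is -11.

```bash
python3 inch.py '[[[91,2,-5.5,-0.7,0,0,0],[91,4,-11,-1.4,0,0,0],[91,6,-16.5,-2.1,0,0,0],[91,8,-22,-2.8,0,0,0],[91,8,-22,-2.8,0,0,0],[91,8,-22,-2.8,0,0,0]]]' && python3 - <<'E'
from h import *
c,im=snap("wrist","w2"); print(c.px([[648,235,10],[445,250,48],[570,-110,48]]).round())
E
python3 inch.py '[[[91,-1.6,-4,0.6,0,0,0],[91,-3.2,-8,1.2,0,0,0],[91,-4.8,-12,1.8,0,0,0],[91,-6,-15,2.4,0,0,0],[91,-6,-15,2.8,0,0,0],[91,-6,-15,2.8,0,0,0]]]' && python3 - <<'E'
from h import *
c,im=snap("wrist","w3"); print(c.px([[648,235,10],[445,250,48]]).round())
a,b=cv2.imread("pics/w2.png"),im
cv2.imwrite("pics/w2b.png",cv2.resize(a,None,fx=1.5,fy=1.5,interpolation=cv2.INTER_CUBIC))
u,v=c.px([[445,250,48]]).round().astype(int)[0];print(u,v)
cv2.imwrite("pics/w3b.png",cv2.resize(im[max(v-75,0):v+75,u-75:u+75],None,fx=4,fy=4,interpolation=cv2.INTER_CUBIC))
E
```

```text
clock: 2.15
tool_pos: [549.3, 92.2, 248.3]
tcp_rot: [0.0, 1.0, -0.001, -0.0]
force: [-0.3, -0.5, 0.4]
width: 91.0
grasp_force: 0.0
[[131.  84.]
 [124. 259.]
 [436. 156.]]
clock: 2.95
tool_pos: [489.6, 242.1, 220.2]
tcp_rot: [0.0, 1.0, -0.001, -0.0]
force: [-1.0, -0.6, 1.1]
width: 90.7
grasp_force: 0.0
[[261.  22.]
 [247. 220.]]
247 220
```

View pics/w2b.png

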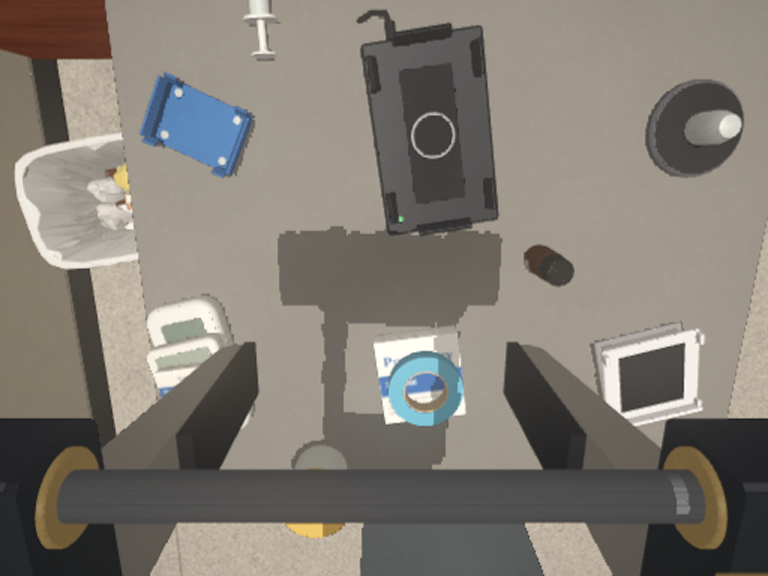

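View pics/w3b.png

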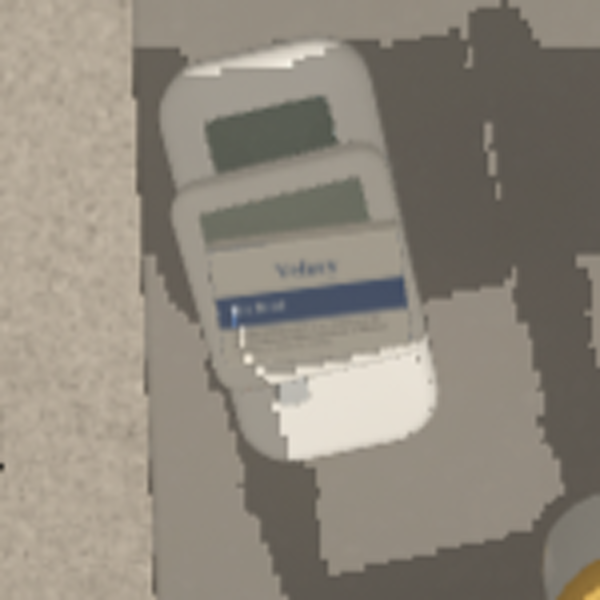

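The wide view shows (1.5x pixels) the holder dots at (178,92), (241,120), (165,133) and (221,168), the dock ring at (433,135) and the spindle foot at (695,128). The close view shows the band running (215,305)–(408,290) along the middle of the slide box, with the timer and meter displays toward +x.

```bash
python3 - <<'E' 2>&1 | grep -v Dep
from h import *
t,it=Cam("top"),cv2.imread("pics/top0.png"); w,iw=load("w2"); w3,i3=load("w3");s,is_=Cam("scene"),cv2.imread("pics/scene0.png")
def dots(im,roi):
    x0,y0,x1,y1=roi;g=im[y0:y1,x0:x1]; g=cv2.resize(g,None,fx=4,fy=4,interpolation=cv2.INTER_CUBIC)
    b=hsvblobs(g,(0,0,130),(180,130,255),6); r=[]
    for c in b:
        u=c.reshape(-1,2).mean(0)
        r.append((u+.5)/4-.5+[x0,y0])
    return np.array(r)
dw=np.array([[178,92],[241,120],[165,133],[221,168]])/1.5; dt=np.array([[82,148],[127,161],[64,181],[111,204]])/2.4+[120,75]
gray=lambda im:cv2.cvtColor(im,cv2.COLOR_BGR2HSV)[:,:,1]
def refine(im,p,r=4):
    S=gray(im).astype(float);o=[]
    for u,v in p:
        u0,v0=int(round(u))-r,int(round(v))-r; q_=S[v0:v0+2*r+1,u0:u0+2*r+1]; W=np.clip(np.median(q_)-25-q_,0,None)
        yy,xx=np.mgrid[v0:v0+2*r+1,u0:u0+2*r+1]; o.append([(W*xx).sum()/W.sum(),(W*yy).sum()/W.sum()])
    return np.array(o)
rw,rt=refine(iw,dw),refine(it,dt,3)
H=np.array([tri(w,a,t,b)[0] for a,b in zip(rw,rt)]);print("holder dots",H.round(1).tolist(),H.mean(0).round(1)); P=w.on(rw,4);print("w2@4",P.round(1).tolist(),P.mean(0).round(1),"top@4",t.on(rt,4).mean(0).round(1))
# ring in dock & spindle foot
def darkq(im,roi,v): return quad(im,roi,(0,0,0),(180,255,v))
cw=corners(darkq(iw,(235,14,336,160),66));ct=corners(darkq(it,(218,112,275,190),66)); print("dock",cw.tolist(),ct.tolist())
D=np.array([tri(w,a,t,b)[0] for a,b in zip(cw,ct)]);print(D.round(0).tolist(),D.mean(0).round(1)); print("ring",w.on([433/1.5,135/1.5],10),t.on([298.5/2.4+120,182.5/2.4+75],10),tri(w,[433/1.5,135/1.5],t,[298.5/2.4+120,182.5/2.4+75]))
for n,c,im,roi in(("w2",w,iw,(425,45,505,125)),("top",t,it,(318,130,360,170))):
    b=darkq(im,roi,66);e=cv2.fitEllipse(cv2.convexHull(b));print("foot",n,np.round(e[0],1),np.round(e[1],1),c.on(e[0],8).round(1))
print("post top",tri(w,[731/1.5,125/1.5],t,[537/2.4+120,170/2.4+75]))
# band
x0,y0=172,145; g=cv2.resize(i3[y0:y0+150,x0:x0+150],None,fx=4,fy=4,interpolation=cv2.INTER_CUBIC)
b=hsvblobs(g,(100,80,40),(130,255,255))[0];r=cv2.boxPoints(cv2.minAreaRect(b)); print("band px",r.round().tolist())
Q=w3.on((r+.5)/4-.5+[x0,y0],47.5);print(Q.round(1).tolist(),Q.mean(0).round(1)); print("topband z47.5",t.on((151,242.4),47.5),tri(w3,((r.mean(0)+.5)/4-.5+[x0,y0]),t,(151,242.4)))
C=w3.on(np.array([[207,245],[405,222]])/4+[x0,y0],47.5);print("far edge",C.round(1).tolist())
print(arm.get_obs()["joint_positions"].round(2))
E
```

```text
holder dots [[673.0, 248.2, 4.8], [653.5, 199.4, 31.1], [642.5, 264.4, 0.2], [620.0, 220.9, 0.5]] [647.2 233.2   9.2]
w2@4 [[673.4, 248.7, 4.0], [653.4, 204.3, 4.0], [642.6, 263.0, 4.0], [619.8, 219.6, 4.0]] [647.3 233.9   4. ] top@4 [648.8 234.4   4. ]
dock [[267.0, 45.0], [302.0, 42.0], [309.0, 134.0], [278.0, 132.0]] [[217.0, 111.0], [261.0, 116.0], [270.0, 181.0], [227.0, 190.0]]
[[636.0, 92.0, 337.0], [700.0, 28.0, 31.0], [585.0, -3.0, -108.0], [576.0, 73.0, -99.0]] [624.2  47.9  40.2]
ring [[641.57924088  51.72267648  10.        ]] [[638.89875674  51.21716978  10.        ]] (array([641.93682309,  50.6649742 ,  -4.33310538]), np.float64(0.8830277850919029))
foot w2 [478.2  63.9] [13.9 26.8] [[ 670.1 -165.4    8. ]]
foot top [338.6 149.4] [30.7 31.9] [[ 643.7 -153.8    8. ]]
post top (array([ 646.18099813, -158.55213327,   39.09378072]), np.float64(2.2006509059048383))
band px [[377.0, 281.0], [401.0, 281.0], [401.0, 301.0], [377.0, 301.0]]
[[450.8, 229.2, 47.5], [450.8, 222.7, 47.5], [445.0, 222.7, 47.5], [445.1, 229.2, 47.5]] [447.9 225.9  47.5]
topband z47.5 [[442.92772837 241.16322915  47.5       ]] (array([447.12810002, 232.66463794,  58.62180371]), np.float64(15.231920538284298))
far edge [[460.5, 274.4, 47.5], [466.9, 221.5, 47.5]]
[ 0.24  0.08  1.67 -0.    1.39  1.81]
```

```bash
python3 - <<'E'
from h import *
t=Cam("top");w3,_=load("w3")
f=lambda p,k,o:np.array(p)/k+o
for a,b in(((217,312),(38,407)),((407,292),(103,397)),((312,302),(70.5,402))): print(tri(w3,f(a,4,[172,145]),t,f(b,2.4,[120,75])), w3.on(f(a,4,[172,145]),47.5).round(1))
go((446.5,246.3,80),0.12)
E
```

```text
(array([438.62991978, 273.06552469,  39.86909201]), np.float64(0.45532226597877323)) [[441.5 272.2  47.5]]
(array([446.18823214, 219.17725609,  42.29925203]), np.float64(2.754037552576951)) [[447.2 220.7  47.5]]
(array([442.51820567, 245.99208007,  41.63919953]), np.float64(0.9972580970944719)) [[444.3 246.4  47.5]]
rot [ 0.    -0.     1.449] j6 1.81
shift [-43.4  -4.2 140.6] at [489.9 242.1 220.6] t 3.0
```

```bash
python3 - <<'E'
s=open("h.py").read().split("def go(")[0]
s+='''def go(pos,yaw=None):
    """shift + tool-z turn to put TCP at pos with tool y at world angle yaw (mod pi); j6=j1-theta kept small"""
    o=arm.get_obs(); T=q(o["tcp_rot"]); p=np.array(o["tool_pos"]); y=T.as_matrix()[:,1]; th0=np.arctan2(y[1],y[0])
    print("shift",T.inv().apply(np.array(pos)-p).round(1),"at",p.round(1),"t",round(float(o["clock"]),2))
    if yaw is not None:
        a0=o["joint_positions"][5]-o["joint_positions"][0]
        j1=np.arctan2(pos[1],pos[0])
        for k in (-2,-1,0,1,2):
            th=yaw+k*np.pi; j6=j1-th
            if abs(j6)<2.9: print("  rz",round(-th-a0,3),"-> j6",round(j6,2))
'''
open("h.py","w").write(s)
from h import *
go((445.5,246.3,80),0.115)
E
python3 inch.py '[[[56,-2,0,3,0,0,-0.72],[56,-4.4,-0.4,6,0,0,-1.44],[56,-4.4,-0.4,8,0,0,-2.16],[56,-4.4,-0.4,10,0,0,-2.88],[56,-4.4,-0.4,12,0,0,-3.6],[56,-4.4,-0.4,14,0,0,-4.32],[56,-4.4,-0.4,14,0,0,-5.04],[56,-4.4,-0.4,14,0,0,-5.76]]]' && python3 inch.py '[[[56,0,0,0,0,0,-0.72],[56,0,0,0,0,0,-0.98],[56,0,0,0,0,0,-0.98],[56,0,0,0,0,0,-0.98]]]' && python3 - <<'E'
from h import *
snap("wrist","w4");go((445.5,246.3,39),0.115)
E
```

```text
shift [-44.4  -4.2 140.6] at [489.9 242.1 220.6] t 3.0
  rz -1.688 -> j6 0.39
  rz -4.829 -> j6 -2.75
clock: 4.0
tool_pos: [446.1, 246.4, 80.6]
tcp_rot: [0.0, 0.75, 0.661, -0.0]
force: [-0.2, -0.0, 0.6]
width: 55.9
grasp_force: 0.0
clock: 4.5
tool_pos: [445.8, 247.2, 80.8]
tcp_rot: [0.0, 0.666, 0.746, 0.0]
force: [-0.0, -0.3, -0.5]
width: 56.1
grasp_force: 0.0
shift [-1.  -0.3 41.8] at [445.7 247.4  80.8] t 4.55
  rz -0.002 -> j6 0.39
  rz -3.143 -> j6 -2.75
```

```bash
python3 inch.py '[[[56,-0.1,0,1.5,0,0,0],[56,-0.1,0,3,0,0,0],[56,-0.1,0,4.15,0,0,0],[56,-0.1,0,4.15,0,0,0],[30,-0.1,0,4.15,0,0,0],[20,-0.1,0,4.15,0,0,0],[20,-0.1,0,4.15,0,0,0],[20,-0.1,0,4.15,0,0,0]]]' && python3 inch.py '[[[20,0,0,0,0,0,0],[20,0,0,-1,0,0,0],[20,0,0,-3.5,0,0,0],[20,0,0,-7,0,0,0],[20,0,0,-7,0,0,0]]]' && python3 - <<'E'
from h import *
snap("wrist","w5");snap("top","t5");snap("scene","s5");go((648,234,80),-0.44)
g=cv2.imread("pics/w5.png");a=cv2.imread("pics/s5.png")[225:335,190:330]
o=np.zeros((384,800,3),np.uint8);o[:,:512]=g;o[:226,512:]=cv2.resize(a,(288,226));cv2.imwrite("pics/v5.png",o)
E
```

```text
clock: 5.55
tool_pos: [445.5, 246.9, 39.2]
tcp_rot: [0.0, 0.665, 0.747, 0.0]
force: [0.9, 0.3, -0.2]
width: 34.3
grasp_force: 30.0
clock: 6.18
tool_pos: [448.1, 247.6, 112.8]
tcp_rot: [0.002, 0.665, 0.747, 0.003]
force: [-0.4, 0.1, 0.4]
width: 34.0
grasp_force: 30.0
shift [-35.9 200.5  28.2] at [444.8 246.7 108.4] t 6.33
  rz 0.555 -> j6 0.79
  rz -2.587 -> j6 -2.36
```

View pics/v5.png

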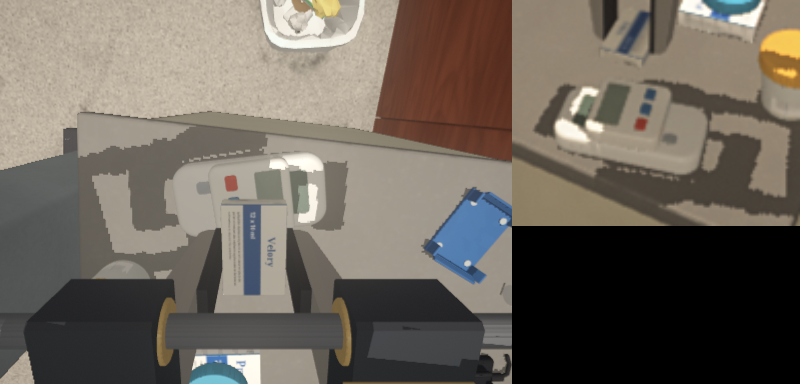

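The slide box is held between the fingers at (254,248) in the wrist view, and the timer and meter stayed put. I'll check where the box sits in the grip.

```bash
python3 - <<'E'
from h import *
w,_=load("w5");o=arm.get_obs();T=q(o["tcp_rot"]);p=np.array(o["tool_pos"])
L=T.inv().apply(w.on([[222,202],[286,205],[286,295],[221,294]],p[2]+8.5)-p).round(1);print(L.tolist(),L.mean(0))
go((648,234,90),-0.44)
E
```

```text
[[27.0, -11.5, -8.5], [25.3, 21.5, -8.5], [-27.2, 22.9, -8.5], [-26.4, -13.3, -8.5]] [-0.325  4.9   -8.5  ]
shift [-35.9 200.4  18.2] at [444.8 246.7 108.4] t 6.33
  rz 0.555 -> j6 0.79
  rz -2.587 -> j6 -2.36
```

In the tool's units: 50 mm is 5, -36 mm is -3.6, 0.555 rad is 2.22.

```bash
python3 inch.py '[[[20,-0.9,5,0.4,0,0,0.56],[20,-1.8,10,0.8,0,0,1.12],[20,-2.7,15,1.2,0,0,1.68],[20,-3.6,20,1.8,0,0,2.22],[20,-3.6,20.05,4.8,0,0,2.22],[20,-3.6,20.05,4.8,0,0,2.22],[20,-3.6,20.05,4.8,0,0,2.22]]]' && python3 - <<'E'
from h import *
go((648,234,7),-0.44);snap("wrist","w6")
E
```

```text
clock: 7.2
tool_pos: [647.9, 234.2, 60.8]
tcp_rot: [-0.0, 0.844, 0.536, -0.001]
force: [0.5, -0.2, 0.6]
width: 34.1
grasp_force: 30.0
shift [-0.1  0.2 53.8] at [647.9 234.2  60.8] t 7.2
  rz 0.0 -> j6 0.79
  rz -3.141 -> j6 -2.36
```

View pics/w6.png

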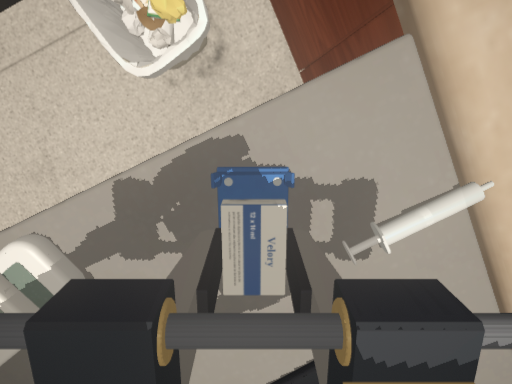

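The holder's end and its two dots at (228,181) and (277,181) are centred on the held box and square to it. I'll check the distance along the box.

```bash
python3 - <<'E'
from h import *
w,_=load("w6");o=arm.get_obs();T=q(o["tcp_rot"]);p=np.array(o["tool_pos"])
print(T.inv().apply(w.on([[228,181],[277,181]],4)-p).round(1))
print(T.inv().apply(w.on([[253,200]],p[2]+8.5)-p).round(1))
E
python3 inch.py '[[[20,0,0,2.5,0,0,0],[20,0,0,4.5,0,0,0],[20,0,0,5.3,0,0,0],[20,0,0,5.3,0,0,0],[20,0,0,5.3,0,0,0]]]'
```

```text
[[ 24.  -17.3  57.9]
 [ 24.   16.7  57.9]]
[[29.4  0.2 -8.5]]
clock: 7.88
tool_pos: [649.3, 234.2, 8.9]
tcp_rot: [0.0, 0.844, 0.536, 0.001]
force: [0.3, -0.9, -0.3]
width: 34.1
grasp_force: 30.0
```

```bash
python3 inch.py '[[[20,0,0,0.1,0,0,0],[20,0,0,0.1,0,0,0],[42,0,0,0.1,0,0,0],[42,0,0,0.1,0,0,0],[42,0,0,0.1,0,0,0],[42,0,0,-4,0,0,0],[42,0,0,-9,0,0,0],[42,0,0,-9,0,0,0]]]' && python3 - <<'E'
from h import *
c,im=snap("wrist","w7");t,it=snap("top","t7")
o=np.zeros((384,800,3),np.uint8);o[:,:512]=im;o[:288,512:]=cv2.resize(it[115:187,125:197],(288,288),interpolation=cv2.INTER_CUBIC);cv2.imwrite("pics/v7.png",o)
go((480,246,215),-np.pi/2)
E
```

```text
clock: 8.88
tool_pos: [652.6, 234.9, 104.3]
tcp_rot: [0.002, 0.844, 0.536, 0.005]
force: [-0.5, 0.3, 0.5]
width: 42.4
grasp_force: 0.0
shift [ -61.2 -157.8 -116.6] at [649.  234.2  98.5] t 8.97
  rz 1.131 -> j6 2.04
  rz -2.011 -> j6 -1.1
```

View pics/v7.png

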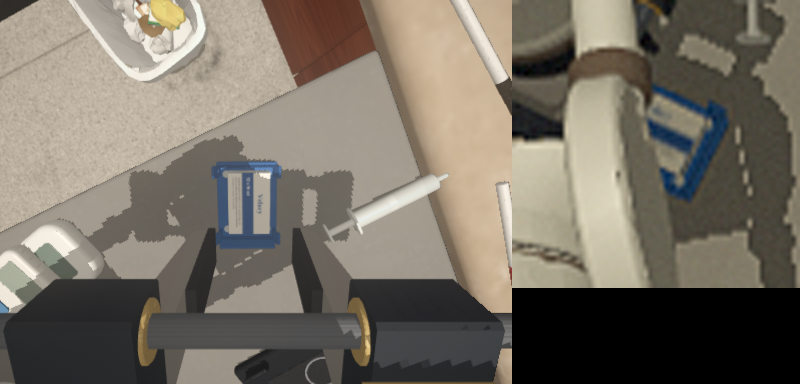

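The slide box lies flat and centred in the blue holder. On to the timer: I'll move to a view above it.

In the tool's units: -20 mm is -2, -158 mm is -15.8, 1.131 rad is 4.524.

```bash
python3 inch.py '[[[91,-2,-5,-4,0,0,0.72],[91,-4,-10,-8,0,0,1.44],[91,-6.1,-15.8,-11,0,0,2.16],[91,-6.1,-15.8,-11,0,0,2.88],[91,-6.1,-15.8,-11,0,0,3.6],[91,-6.1,-15.8,-11,0,0,4.32],[91,-6.1,-15.8,-11,0,0,4.524],[91,-6.1,-15.8,-11,0,0,4.524]]]' && python3 - <<'E'
from h import *
import time
c,im=snap("wrist","w8");t,it=snap("top","t8");s,i_s=snap("scene","s8")
u,v=c.px([[445,250,36]]).round().astype(int)[0];print(u,v,arm.get_obs()["tool_pos"].round(1))
o=np.zeros((600,800,3),np.uint8);o[:,:600]=cv2.resize(im[v-75:v+75,u-75:u+75],(600,600),interpolation=cv2.INTER_CUBIC)
o[:200,600:]=cv2.resize(it[205:280,115:190],(200,200),interpolation=cv2.INTER_CUBIC);o[200:400,600:]=cv2.resize(i_s[245:325,200:300],(200,160),interpolation=cv2.INTER_CUBIC)[:160].repeat(1,0) if 0 else cv2.copyMakeBorder(cv2.resize(i_s[245:325,200:300],(200,160),interpolation=cv2.INTER_CUBIC),0,40,0,0,cv2.BORDER_CONSTANT);cv2.imwrite("pics/v8.png",o)
E
```

```text
clock: 9.98
tool_pos: [478.8, 245.9, 206.2]
tcp_rot: [0.0, 1.0, 0.0, -0.002]
force: [0.3, -0.1, 0.3]
width: 90.9
grasp_force: 0.0
250 211 [479.3 246.1 207.2]
```

View pics/v8.png

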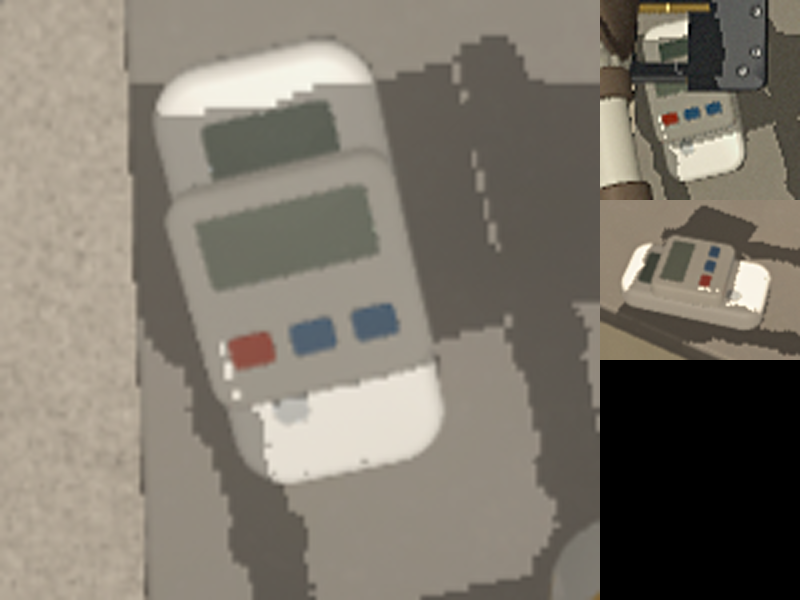

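The timer (4x crop) has its display centred at (289,237), its middle key at (313,336) and its centre near (301,280), turned about 0.22 rad. I have two picture views left, so I'll rely on numbers from here.

```bash
python3 - <<'E'
from h import *
w,_=load("w8");s,_=load("s8")
f=lambda p:np.array(p)/4+[175,136]
print("midkey",tri(w,f((313,336)),s,(256,278)))
for n,p in(("centre",(301,280)),("TL",(168,195)),("TR",(388,150)),("red",(251,350)),("blue",(376,322)),("d",(289,237))): print(n,w.on(f(p),36.5).round(1))
P=w.on(f((301,280)),36.5)[0]
go((P[0],P[1],70),np.pi/2+.22)
E
```

```text
midkey (array([432.55055637, 245.46828028,  34.8036429 ]), np.float64(3.634758922578333))
centre [[450.4 249.9  36.5]]
TL [[473.5 284.5  36.5]]
TR [[485.6 227.3  36.5]]
red [[430.6 263.4  36.5]]
blue [[438.6 229.8  36.5]]
d [[462.2 253.   36.5]]
shift [-28.7  -3.9 137.2] at [479.3 246.1 207.2] t 10.12
  rz -0.219 -> j6 1.86
  rz -3.361 -> j6 -1.28
```

Careful with the scale: shifts go in cm and turns go in units of 0.25 rad. That gives: 182.5 mm is 18.25, 180 mm is 18, -0.22 rad is -0.88.

```bash
python3 inch.py '[[[91,-1.4,-0.2,5,0,0,-0.44],[91,-2.87,-0.4,10.5,0,0,-0.88],[91,-2.87,-0.4,14.5,0,0,-0.88],[91,-2.87,-0.4,17,0,0,-0.88],[91,-2.87,-0.4,18,0,0,-0.88],[91,-2.87,-0.4,18.25,0,0,-0.88],[91,-2.87,-0.4,18.25,0,0,-0.88]]]' && python3 inch.py '[[[75,0,0,0,0,0,0],[55,0,0,0,0,0,0],[50,0,0,0,0,0,0],[50,0,0,0,0,0,0],[50,0,0,0,0,0,0]]]' && python3 inch.py '[[[50,0,0,-1,0,0,0],[50,0,0,-4,0,0,0],[50,0,0,-9,0,0,0],[50,0,0,-9,0,0,0]]]' && python3 - <<'E'
from h import *
snap("wrist","w9");snap("top","t9");snap("scene","s9");go((439,-143,100),np.pi/2+.245)
E
```

```text
clock: 11.0
tool_pos: [452.0, 250.5, 26.6]
tcp_rot: [-0.0, 0.994, 0.11, 0.001]
force: [0.1, -0.5, 0.6]
width: 91.0
grasp_force: 0.0
clock: 11.62
tool_pos: [451.3, 250.3, 25.9]
tcp_rot: [-0.0, 0.994, 0.11, 0.0]
force: [-0.8, 0.7, 2.6]
width: 61.6
grasp_force: 29.9
clock: 12.12
tool_pos: [454.5, 251.2, 120.4]
tcp_rot: [-0.001, 0.994, 0.11, 0.005]
force: [0.6, 0.0, -0.2]
width: 61.6
grasp_force: 29.9
shift [-96.7 381.1  15. ] at [450.3 250.  114.8] t 12.28
  rz -0.025 -> j6 1.01
  rz -3.167 -> j6 -2.13
```

```bash
python3 inch.py '[[[50,0,0,0,0,0,0]]]' >/dev/null; python3 - <<'E'
from h import *
w,im=snap("wrist","w10");o=arm.get_obs();T=q(o["tcp_rot"]);p=np.array(o["tool_pos"])
c=w.px([p+[0,0,11]])[0];print("timer centre px",c)
for lo,hi in(((100,60,40),(125,255,255)),((0,90,60),(8,255,255)),((172,90,60),(180,255,255)),((35,18,40),(85,90,140))):
    for b in hsvblobs(im,lo,hi,60)[:4]:
        m=cv2.minAreaRect(b)
        if np.linalg.norm(np.array(m[0])-c)<90: print(np.round(m[0]),np.round(m[1]),T.inv().apply(w.on(m[0],p[2]+11)-p).round(1))
E
```

```text
timer centre px [253.90471069 256.71511803]
[286. 285.] [14. 21.] [[-16.4  17.3 -10.9]]
[254. 285.] [14. 20.] [[-16.4   0.1 -11. ]]
[222. 286.] [15. 22.] [[-16.7 -16.9 -11. ]]
[254. 236.] [35. 88.] [[ 11.7   0.  -11. ]]
[252. 182.] [27. 43.] [[ 39.4  -0.7 -11.1]]
```

```bash
python3 - <<'E'
from h import *
t=Cam("top");print(t.on((336.5,244.25),17))
go((439,-143,110),np.pi/2+.245)
E
python3 inch.py '[[[50,-1.4,5.5,0,0,0,-0.08],[50,-2.8,11,0,0,0,-0.1],[50,-4.2,16.5,0,0,0,-0.1],[50,-5.6,22,0,0,0,-0.1],[50,-7,27.5,0,0,0,-0.1],[50,-8.4,33,0,0,0,-0.1],[50,-9.67,38.1,0.45,0,0,-0.1],[50,-9.67,38.1,0.45,0,0,-0.1]]]' && python3 inch.py '[[[50,0,0,0,0,0.4,0],[50,0,0,0,0,0.84,0],[50,0,0,0,0,0.84,0]]]' && python3 - <<'E'
from h import *
a=.245;n=np.array([-np.sin(.21)*np.cos(a),-np.sin(.21)*np.sin(a),np.cos(.21)])
S=np.array([439,-143,18]);
print(q(arm.get_obs()["tcp_rot"]).as_matrix().round(3).tolist())
go(S+n*20);go(S+n*5.5)
E
```

```text
[[ 438.317566   -143.53780186   17.        ]]
shift [-96.4 381.1   4.5] at [450.  249.9 114.1] t 12.45
  rz -0.025 -> j6 1.01
  rz -3.167 -> j6 -2.13
clock: 13.45
tool_pos: [439.1, -145.4, 110.4]
tcp_rot: [-0.0, 0.993, 0.12, -0.001]
force: [-0.6, 1.3, -0.2]
width: 61.4
grasp_force: 29.9
clock: 13.82
tool_pos: [438.2, -141.4, 109.9]
tcp_rot: [-0.014, 0.987, 0.121, 0.103]
force: [-0.4, 0.2, 0.1]
width: 61.7
grasp_force: 29.9
[[0.95, 0.241, 0.2], [0.235, -0.97, 0.052], [0.206, -0.002, -0.978]]
shift [-18.6   1.9  70. ] at [ 438.2 -141.4  109.9] t 13.82
shift [-18.6   2.   84.5] at [ 438.2 -141.4  109.9] t 13.82
```

In the tool's units: -18.6 mm is -1.86, 82 mm is 8.2.

```bash
python3 inch.py '[[[50,-1.86,0.2,3.5,0,0,0],[50,-1.86,0.2,6.5,0,0,0],[50,-1.86,0.2,7.6,0,0,0],[50,-1.86,0.2,8,0,0,0],[50,-1.86,0.2,8.2,0,0,0],[50,-1.86,0.2,8.2,0,0,0],[50,-1.86,0.2,8.2,0,0,0]]]' && python3 - <<'E'
from h import *
a=.245;n=np.array([-np.sin(.21)*np.cos(a),-np.sin(.21)*np.sin(a),np.cos(.21)])
go(np.array([439,-143,18])+n*5.5); print(arm.get_obs()["force"].round(1))
E
```

```text
clock: 14.7
tool_pos: [439.6, -145.3, 27.7]
tcp_rot: [-0.012, 0.987, 0.121, 0.104]
force: [0.4, -0.8, -0.8]
width: 61.5
grasp_force: 29.9
shift [-2.1 -2.4  4. ] at [ 439.6 -145.3   27.7] t 14.7
[ 0.4 -0.8 -0.8]
```

```bash
python3 inch.py '[[[50,-0.2,-0.2,0.2,0,0,0],[50,-0.2,-0.2,0.35,0,0,0],[50,-0.2,-0.2,0.35,0,0,0]]]' && python3 - <<'E'
from h import *
a=.245;n=np.array([-np.sin(.21)*np.cos(a),-np.sin(.21)*np.sin(a),np.cos(.21)])
go(np.array([439,-143,18])+n*5.5)
E
```

```text
clock: 15.08
tool_pos: [437.2, -143.1, 23.3]
tcp_rot: [-0.013, 0.987, 0.122, 0.104]
force: [-3.2, 0.3, 5.0]
width: 61.6
grasp_force: 30.0
shift [0.6 0.4 0.1] at [ 437.2 -143.1   23.3] t 15.07
```

Light contact at 5 N, so the timer is seated. I'll release, rise along the normal, and check.

In the tool's units: -170 mm is -17, -140 mm is -14, -0.21 rad is -0.84.

```bash
python3 inch.py '[[[76,0,0,0,0,0,0],[76,0,0,0,0,0,0],[76,0,0,0,0,0,0],[76,0,0,-3,0,0,0],[76,0,0,-8,0,0,0],[76,3,0,-14,0,-0.4,0],[76,4,0,-17,0,-0.84,0],[76,4,0,-17,0,-0.84,0]]]' && python3 inch.py '[[[91,0,0,0,0,0,0],[91,0,0,0,0,0,0]]]' && python3 - <<'E'
from h import *
w,im=snap("wrist","w11");t,it=snap("top","t11");s,_=snap("scene","s11")
c=w.px([[439,-143,33]])[0];print("px",c,w.p)
K={}
for n,lo,hi in(("key",(100,60,40),(125,255,255)),("red",(0,90,60),(8,255,255)),("disp",(35,18,40),(85,90,150))):
    for b in hsvblobs(im,lo,hi,30)[:8]:
        m=cv2.minAreaRect(b)
        if np.linalg.norm(np.array(m[0])-c)<60: print(n,np.round(m[0]),np.round(m[1]),w.on(m[0],29 if n!="disp" else 35).round(1))
go((480,246,200),-np.pi/2)
E
```

```text
clock: 16.08
tool_pos: [444.3, -143.1, 201.3]
tcp_rot: [0.002, 0.992, 0.123, 0.003]
force: [-0.3, -0.5, -0.2]
width: 75.8
grasp_force: 0.0
clock: 16.32
tool_pos: [439.6, -141.9, 195.8]
tcp_rot: [-0.001, 0.993, 0.122, -0.001]
force: [0.6, -0.6, 0.5]
width: 91.1
grasp_force: 0.0
px [255.13235805 182.47554995] [ 513.62185668 -123.73724286  364.85384309]
key [255. 200.] [ 5. 10.] [[ 419.3 -147.8   29. ]]
key [272. 200.] [5. 9.] [[ 423.5 -164.6   29. ]]
red [238. 201.] [ 6. 11.] [[ 414.5 -131.2   29. ]]
disp [254. 176.] [16. 43.] [[ 445.8 -140.6   35. ]]
shift [ 132.4 -367.1   -2.9] at [ 440.2 -142.2  196.7] t 16.48
  rz 0.244 -> j6 2.04
  rz -2.898 -> j6 -1.1
```

The timer measures within about 1–2 mm of the stand centre and squared up. Now the meter: I'll measure it in the top and scene views while the arm is away.

```bash
python3 - <<'E'
from h import *
t,it=load("t11");s,i_s=load("s11")
for n,c,im,roi in(("top",t,it,(122,200,180,280)),("scene",s,i_s,(195,240,300,320))):
    for v in(170,190):
        b=quad(im,roi,(0,0,v),(180,70,255)); r=cv2.minAreaRect(b);P=c.on(cv2.boxPoints(r),18 if n=="top" else 21);e=np.diff(P[[0,1,2]],axis=0)[:,:2]
        print(n,v,np.round(r[0],1),cv2.contourArea(b),c.on(r[0],18).round(1),np.linalg.norm(e,axis=1).round(1),np.arctan2(e[:,1],e[:,0]).round(3))
u=(122,200);cv2.imwrite("pics/m.png",np.hstack([cv2.resize(it[200:280,120:190],(525,600),interpolation=cv2.INTER_CUBIC)]))
E
python3 inch.py '[[[91,2,-5.5,0,0,0,0.2],[91,4,-11,0,0,0,0.4],[91,6,-16.5,0,0,0,0.6],[91,8,-22,0,0,0,0.8],[91,10,-27.5,0,0,0,0.976],[91,11.8,-33,0,0,0,0.976],[91,13.2,-36.7,0,0,0,0.976],[91,13.2,-36.7,0,0,0,0.976]]]' && python3 inch.py '[[[91,0,0,0,0,0,0],[91,0,0,0,0,0,0]]]' && python3 - <<'E'
from h import *
w,im=snap("wrist","w12");snap("top","t12");snap("scene","s12")
print(arm.get_obs()["tool_pos"].round(1))
for n,lo,hi in(("key",(100,50,40),(125,255,255)),("red",(0,90,60),(8,255,255)),("disp",(35,18,40),(85,90,150))):
    for b in hsvblobs(im,lo,hi,15)[:8]:
        m=cv2.minAreaRect(b);P=w.on(cv2.boxPoints(m),21)
        if 370<P[0,0]<530 and 200<P[0,1]<310: print(n,np.round(m[0]),np.round(m[1]),w.on(m[0],21).round(1),P[:,:2].round(1).tolist())
E
```

```text
clock: 17.48
tool_pos: [479.6, 247.4, 197.1]
tcp_rot: [-0.0, 1.0, 0.002, -0.001]
force: [-0.4, -1.0, -1.0]
width: 91.2
grasp_force: 0.0
clock: 17.73
tool_pos: [480.3, 244.4, 197.7]
tcp_rot: [0.0, 1.0, -0.001, -0.0]
force: [-0.8, -0.1, 0.0]
width: 90.9
grasp_force: 0.0
[480.4 244.8 197.9]
key [242. 226.] [9. 8.] [[427.  257.6  21. ]] [[431.1, 262.9], [433.3, 254.6], [422.8, 252.2], [420.6, 260.6]]
disp [244. 187.] [40. 33.] [[471.8 255.6  21. ]] [[489.0, 277.0], [496.7, 243.2], [454.2, 233.6], [445.9, 268.4]]Traceback (most recent call last):
  File "<stdin>", line 5, in <module>
NameError: name 'quad' is not defined
```

```bash
cat >> h.py <<'E'
def quad(im,roi,lo,hi):
    x0,y0,x1,y1=roi; m=np.zeros_like(im); m[y0:y1,x0:x1]=im[y0:y1,x0:x1]
    return hsvblobs(m,lo,hi)[0]
E
python3 - <<'E'
from h import *
t,it=load("t11");s,i_s=load("s11")
for n,c,im,roi in(("top",t,it,(122,200,180,280)),("scene",s,i_s,(195,240,300,320))):
    for v in(170,190):
        b=quad(im,roi,(0,0,v),(180,70,255)); r=cv2.minAreaRect(b);P=c.on(cv2.boxPoints(r),18);e=np.diff(P[[0,1,2]],axis=0)[:,:2]
        print(n,v,np.round(r[0],1),cv2.contourArea(b),c.on(r[0],18).round(1),np.linalg.norm(e,axis=1).round(1),np.arctan2(e[:,1],e[:,0]).round(3))
w,im=load("w12");u,v=w.px([[445,252,21]]).round().astype(int)[0];print(u,v)
o=np.zeros((600,800,3),np.uint8);o[:,:560]=cv2.resize(im[v-75:v+75,u-70:u+70],None,fx=4,fy=4,interpolation=cv2.INTER_CUBIC)
o[:320,560:]=cv2.resize(it[205:285,120:180],(240,320),interpolation=cv2.INTER_CUBIC);cv2.imwrite("pics/v12.png",o)
E
```

```text
top 170 [149.6 241.7] 1604.5 [[444.5 249.6  18. ]] [ 61.  123.8] [-1.359 -2.918]
top 190 [149.4 241.6] 1556.5 [[444.7 249.9  18. ]] [ 59.9 122.4] [-1.357 -2.916]
scene 170 [247.4 284.8] 1887.0 [[444.3 250.6  18. ]] [ 67.2 132.2] [-1.156 -2.925]
scene 190 [247.4 284.4] 1819.0 [[444.8 249.9  18. ]] [ 66.1 131.8] [-1.164 -2.938]
247 211
```

View pics/v12.png

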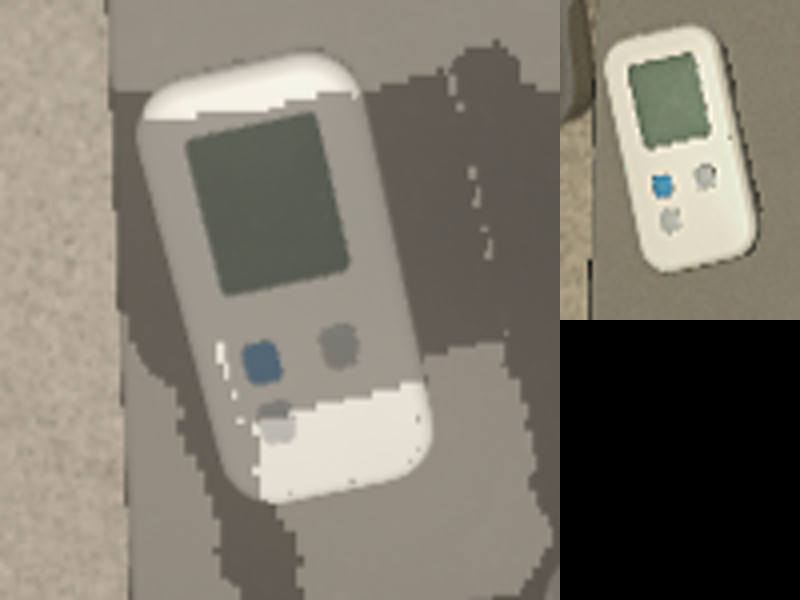

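The picture shows the bare meter. The top view gives its outline as 61 x 124 mm, centred at (444.6,249.8), with its long axis at 0.22 rad. The wrist display edge agrees at 0.222. Picking it up now.

```bash
python3 - <<'E'
from h import *
w,im=load("w12");print(w.on((247-70+285/4,211-75+278/4),12).round(1))
go((444.8,249.8,5.5),np.pi/2+.22)
E
```

```text
[[448.1 250.8  12. ]]
shift [-35.6  -5.  192.4] at [480.4 244.8 197.9] t 17.88
  rz -0.221 -> j6 1.86
  rz -3.362 -> j6 -1.28
```

```bash
python3 inch.py '[[[91,-1.7,-0.3,5,0,0,-0.44],[91,-3.45,-0.5,10.5,0,0,-0.88],[91,-3.45,-0.5,15,0,0,-0.88],[91,-3.45,-0.5,18,0,0,-0.88],[91,-3.45,-0.5,19,0,0,-0.88],[91,-3.45,-0.5,19.25,0,0,-0.88],[91,-3.45,-0.5,19.25,0,0,-0.88],[91,-3.45,-0.5,19.25,0,0,-0.88]]]' && python3 inch.py '[[[75,0,0,0,0,0,0],[55,0,0,0,0,0,0],[50,0,0,0,0,0,0],[50,0,0,0,0,0,0],[50,0,0,0,0,0,0]]]' && python3 inch.py '[[[50,0,0,-1,0,0,0],[50,0,0,-5,0,0,0],[50,0,0,-10,0,0,0],[50,0,0,-10,0,0,0],[50,0,0,-10,0,0,0]]]' && python3 - <<'E'
from h import *
w,im=snap("wrist","w13");o=arm.get_obs();T=q(o["tcp_rot"]);p=np.array(o["tool_pos"])
for n,lo,hi in(("key",(100,50,40),(125,255,255)),("disp",(35,18,40),(85,110,150))):
    for b in hsvblobs(im,lo,hi,60)[:8]:
        m=cv2.minAreaRect(b);P=T.inv().apply(w.on(m[0],p[2]+15.5)-p)[0]
        if abs(P[0])<70 and abs(P[1])<35: print(n,np.round(m,0) if 0 else m,P.round(1))
snap("scene","s13")
# dock from t11/w2 corners
t=Cam("top");w2,_=load("w2");f=lambda p:np.array(p)/2.4+[120,75]
ct=f([[240,113],[337,98],[358,252],[262,268]]);cw=np.array([[363,45],[480,27],[497,215],[390,233]])/1.5
for z in(14,20):
  for c,k in((t,ct),(w2,cw)):
    P=c.on(k,z)[:,:2];print(z,P.round(0).tolist(),P.mean(0).round(1),[round(float(np.arctan2(*(P[a]-P[b])[::-1])),3) for a,b in((0,3),(1,2))],[np.linalg.norm(P[a]-P[b]).round(0) for a,b in((0,3),(0,1))])
for k in range(4): print(tri(t,ct[k],w2,cw[k])[0].round(0))
E
```

```text
clock: 18.88
tool_pos: [446.8, 250.9, 6.6]
tcp_rot: [-0.0, 0.994, 0.11, 0.001]
force: [0.7, -0.9, 0.2]
width: 91.1
grasp_force: 0.0
clock: 19.5
tool_pos: [445.8, 250.5, 5.4]
tcp_rot: [0.0, 0.994, 0.11, -0.0]
force: [-0.6, -0.8, 1.6]
width: 60.9
grasp_force: 30.0
clock: 20.12
tool_pos: [445.0, 250.5, 104.7]
tcp_rot: [0.0, 0.994, 0.11, -0.001]
force: [0.1, -0.7, -2.1]
width: 61.0
grasp_force: 30.0
key ((230.0, 290.0), (20.0, 18.0), 90.0) [-16.5 -12.5 -15.5]
disp ((253.5, 210.0), (86.0, 75.0), 90.0) [ 27.2  -0.3 -15.6]
14 [[701.0, 104.0], [716.0, 16.0], [575.0, -2.0], [561.0, 84.0]] [638.3  50.6] [0.142, 0.13] [np.float64(142.0), np.float64(89.0)]
14 [[705.0, 105.0], [717.0, 20.0], [580.0, -1.0], [566.0, 85.0]] [641.8  52.3] [0.147, 0.151] [np.float64(140.0), np.float64(86.0)]
20 [[700.0, 104.0], [714.0, 17.0], [575.0, -1.0], [560.0, 84.0]] [637.2  50.6] [0.142, 0.13] [np.float64(141.0), np.float64(88.0)]
20 [[703.0, 105.0], [715.0, 21.0], [581.0, 1.0], [567.0, 85.0]] [641.5  52.9] [0.147, 0.151] [np.float64(138.0), np.float64(85.0)]
[715. 107. -41.]
[722.  15. -11.]
[578.  -4.  -1.]
[563.  84.  -4.]
```

```bash
python3 - <<'E'
from h import *
go((655,190,200),np.pi/2+.14)
E
```

```text
shift [192.1 105.  -97.2] at [444.2 250.3 103.5] t 20.23
  rz 0.081 -> j6 1.71
  rz -3.061 -> j6 -1.43
```

In the tool's units: 192 mm is 19.2, 180 mm is 18, 0.08 rad is 0.32.

```bash
python3 inch.py '[[[50,4.5,2.5,-2.3,0,0,0.32],[50,9,5,-4.6,0,0,0.32],[50,13.5,7.5,-6.9,0,0,0.32],[50,18,9.8,-9,0,0,0.32],[50,19.2,10.5,-9.7,0,0,0.32],[50,19.2,10.5,-9.7,0,0,0.32],[50,19.2,10.5,-9.7,0,0,0.32]]]' && python3 - <<'E'
from h import *
w,im=snap("wrist","w14");print(w.p.round(1),w.px([[640,51.5,10]]).round())
cv2.imwrite("pics/v14.png",cv2.resize(im[90:290,290:512],None,fx=3,fy=3,interpolation=cv2.INTER_CUBIC))
g=cv2.cvtColor(im,cv2.COLOR_BGR2GRAY)
u,v=w.px([[640,51.5,10]])[0]
cir=cv2.HoughCircles(cv2.resize(g,None,fx=3,fy=3,interpolation=cv2.INTER_CUBIC),cv2.HOUGH_GRADIENT,1,50,param1=80,param2=25,minRadius=30,maxRadius=70)
if cir is not None:
    for c in cir[0][:10]:
        p=c[:2]/3-.33
        if abs(p[0]-u)<40 and abs(p[1]-v)<40: print("ring",p.round(1),c[2]/3,w.on(p,10).round(1))
E
```

```text
clock: 21.1
tool_pos: [654.5, 190.6, 200.2]
tcp_rot: [-0.0, 0.998, 0.071, -0.002]
force: [0.8, -0.3, -1.7]
width: 61.0
grasp_force: 30.0
[730.1 201.6 369.1] [[374. 205.]]
ring [372.8 204.5] 13.966667 [[640.7  53.5  10. ]]
```

View pics/v14.png

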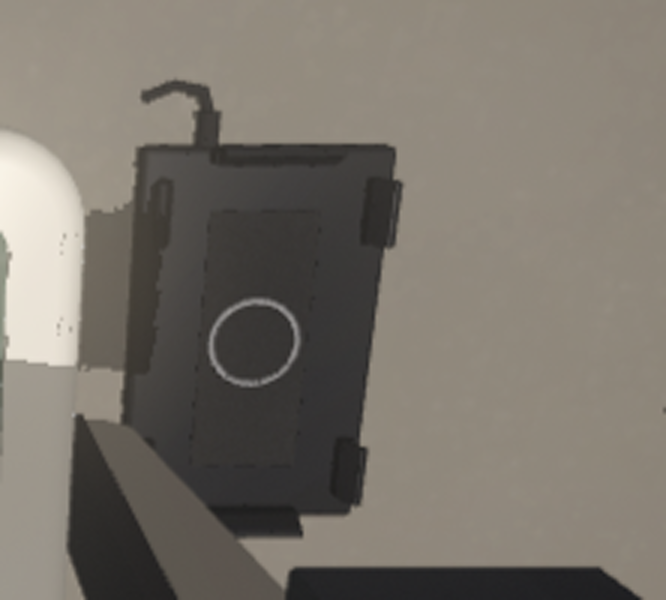

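The picture shows the dock with its far edge horizontal at (140–394,148), so it is square to the tool at 0.14 rad. The ring is at (255,341). I'll check the corners, then place.

```bash
python3 - <<'E'
from h import *
w,_=load("w14");f=lambda p:np.array(p)/3+[290,90]
for z in(8,12):
    P=w.on(f([[140,148],[394,148],[350,513]]),z);print(P.round(1).tolist(),((P[0]+P[2])/2).round(1),np.linalg.norm(P[0]-P[1]),np.linalg.norm(P[2]-P[1]),np.arctan2(*(P[1]-P[2])[1::-1]),np.arctan2(*(P[0]-P[1])[1::-1])-np.pi/2)
go((640.4,52.2,60),np.pi/2+.14)
E
```

```text
[[706.1, 108.3, 8.0], [719.0, 18.4, 8.0], [577.5, -3.7, 8.0]] [641.8  52.3   8. ] 90.8222444857081 143.21342985306546 0.15510130805301045 0.14215884402288226
[[706.4, 109.4, 12.0], [719.1, 20.4, 12.0], [579.2, -1.4, 12.0]] [642.8  54.   12. ] 89.81629986445652 141.6272019386655 0.15510130805301045 0.14215884402288315
shift [-33.  135.2 140.6] at [654.5 190.7 200.6] t 21.15
  rz 0.002 -> j6 1.51
  rz -3.14 -> j6 -1.63
```

```bash
python3 inch.py '[[[50,-1,4.5,4,0,0,0],[50,-2,9,8,0,0,0],[50,-3.25,13.5,12,0,0,0],[50,-3.25,13.5,14.5,0,0,0],[50,-3.25,13.5,15.5,0,0,0],[50,-3.25,13.5,15.5,0,0,0],[50,-3.25,13.5,15.5,0,0,0]]]' && python3 - <<'E'
from h import *
go((640.8,52.2,15.8),np.pi/2+.145)
E
```

```text
clock: 22.02
tool_pos: [643.9, 52.7, 48.9]
tcp_rot: [0.0, 0.997, 0.071, 0.001]
force: [0.7, 0.2, -1.9]
width: 60.9
grasp_force: 30.0
shift [-3.2  0.1 33.1] at [643.9  52.7  48.9] t 22.02
  rz -0.003 -> j6 1.51
  rz -3.145 -> j6 -1.63
```

In the tool's units: 10 mm is 1, 5 mm is 0.5.

```bash
python3 inch.py '[[[50,0,0,0.5,0,0,0],[50,0,0,1,0,0,0],[50,0,0,1,0,0,0],[50,0,0,1,0,0,0]]]' && python3 - <<'E'
from h import *
go((640.8,52.2,15.8),np.pi/2+.145)
E
```

```text
clock: 22.52
tool_pos: [642.8, 52.0, 37.3]
tcp_rot: [-0.0, 0.998, 0.07, -0.0]
force: [-0.2, -0.1, -1.4]
width: 60.8
grasp_force: 30.0
shift [-2.  -0.5 21.5] at [642.8  52.   37.3] t 22.52
  rz -0.004 -> j6 1.51
  rz -3.146 -> j6 -1.63
```

In the tool's units: 20 mm is 2, 18 mm is 1.8.

```bash
python3 inch.py '[[[50,-0.15,0,0.8,0,0,0],[50,-0.15,0,1.4,0,0,0],[50,-0.15,0,1.8,0,0,0],[50,-0.15,0,2,0,0,0],[50,-0.15,0,2,0,0,0],[50,-0.15,0,2,0,0,0]]]' && python3 - <<'E'
from h import *
go((640.8,52.2,15.4),np.pi/2+.145)
E
```

```text
clock: 23.28
tool_pos: [641.6, 51.8, 17.6]
tcp_rot: [0.0, 0.998, 0.07, 0.0]
force: [0.4, 0.3, -1.7]
width: 60.8
grasp_force: 30.0
shift [-0.7 -0.5  2.2] at [641.6  51.8  17.6] t 23.27
  rz -0.004 -> j6 1.51
  rz -3.146 -> j6 -1.63
```

No contact force between the guides. I'll lower the last 2 mm and release.

```bash
python3 inch.py '[[[50,0,0,0.1,0,0,0],[50,0,0,0.2,0,0,0],[50,0,0,0.2,0,0,0],[50,0,0,0.2,0,0,0]]]' && python3 inch.py '[[[78,0,0,0,0,0,0],[78,0,0,0,0,0,0],[78,0,0,0,0,0,0],[78,0,0,0,0,0,0]]]' && python3 inch.py '[[[78,0,0,-2,0,0,0],[78,0,0,-6,0,0,0],[78,0,0,-10,0,0,0],[78,0,0,-10,0,0,0],[78,0,0,-10,0,0,0]]]' && python3 - <<'E'
from h import *
w,im=snap("wrist","w15");o=arm.get_obs();T=q(o["tcp_rot"]);p=np.array(o["tool_pos"])
for n,lo,hi in(("key",(100,50,40),(125,255,255)),("disp",(35,18,40),(85,110,170))):
    for b in hsvblobs(im,lo,hi,40)[:8]:
        m=cv2.minAreaRect(b);W=w.on(m[0],31);P=T.inv().apply(W-p)[0]
        if abs(P[0])<80 and abs(P[1])<45: print(n,np.round(m[0]),np.round(m[1]),m[2],W.round(1),P.round(1))
m=cv2.inRange(cv2.cvtColor(im,cv2.COLOR_BGR2HSV),(0,0,140),(180,60,255))
print(w.px([[641,52,31]]))
u,v=w.px([[641,52,31]])[0].astype(int)
print("row v",np.flatnonzero(np.diff(m[v-15,u-80:u+80].astype(int)))+u-80,"px/62mm",333.5*62/(w.p[2]-31))
E
```

```text
clock: 23.78
tool_pos: [641.4, 51.8, 15.4]
tcp_rot: [0.0, 0.998, 0.07, 0.0]
force: [-0.0, -0.2, -0.5]
width: 61.0
grasp_force: 30.0
clock: 24.28
tool_pos: [641.4, 51.8, 15.3]
tcp_rot: [0.0, 0.998, 0.07, 0.0]
force: [0.2, 0.1, 0.1]
width: 77.9
grasp_force: 0.0
clock: 24.9
tool_pos: [641.2, 51.8, 115.6]
tcp_rot: [0.0, 0.998, 0.07, 0.0]
force: [0.2, 0.9, -0.1]
width: 77.9
grasp_force: 0.0
key [238. 224.] [12. 11.] 90.0 [[622.7  61.8  31. ]] [-16.2 -12.3  83.6]
disp [254. 171.] [45. 54.] 0.0 [[667.4  56.   31. ]] [27.3 -0.2 83.5]
[[253.74289832 204.11958908]]
row v [215 230 276 291] px/62mm 81.44741686051445
```

The meter is home. The display and key offsets match the held pose at (641.3,52), and the load went to zero on the floor. Next the tape: a closer wrist view, plus an ellipse fit of the spindle foot.

```bash
python3 - <<'E'
from h import *
t,it=load("t11") ;o=arm.get_obs()
go((480,55,190),np.pi/2)
E
python3 inch.py '[[[91,-5,0.8,-2.4,0,0,0.28],[91,-10,1.6,-5,0,0,0.56],[91,-15,2.2,-7.5,0,0,0.56],[91,-16,2.4,-7.5,0,0,0.56],[91,-16,2.4,-7.5,0,0,0.56],[91,-16,2.4,-7.5,0,0,0.56]]]' && python3 - <<'E'
from h import *
w,im=snap("wrist","w16");t,it=snap("top","t16")
print(arm.get_obs()["tool_pos"].round(1))
u,v=w.px([[434,55,37]])[0];print(u,v)
hs=cv2.cvtColor(im,cv2.COLOR_BGR2HSV)
m=cv2.inRange(hs,(82,80,40),(98,255,255));cs,_=cv2.findContours(m,cv2.RETR_CCOMP,cv2.CHAIN_APPROX_NONE)
for c in cs:
    if cv2.contourArea(c)>100:
        e=cv2.fitEllipse(c);print("outer/hole",np.round(e[0],1),np.round(e[1],1),cv2.contourArea(c),w.on(e[0],37).round(1),w.on(e[0],29).round(1), "exp dia px63",333.5*63/(w.p[2]-37))
E
```

```text
shift [-158.7  -25.6  -75.2] at [640.6  51.9 114.5] t 24.95
  rz 0.141 -> j6 1.68
  rz -3.001 -> j6 -1.46
clock: 25.7
tool_pos: [486.5, 5.9, 189.0]
tcp_rot: [-0.0, 1.0, 0.0, -0.001]
force: [0.1, -0.3, -0.1]
width: 91.1
grasp_force: 0.0
[486.6   5.9 189.3]
206.4595245708809 233.50358414574862
outer/hole [207.  228.9] [58.8 59.4] 2742.5 [[439.1  54.2  37. ]] [[436.   55.4  29. ]] exp dia px63 65.43500074544218
outer/hole [206.3 231.1] [36.2 38.6] 1093.5 [[436.7  55.   37. ]] [[433.5  56.2  29. ]] exp dia px63 65.43500074544218
```

```bash
python3 - <<'E'
from h import *
go((435.5,55.2,24.5),np.pi/2)
E
```

```text
shift [-50.7 -49.3 164.9] at [486.6   5.9 189.3] t 25.8
  rz 0.001 -> j6 1.7
  rz -3.14 -> j6 -1.44
```

In the tool's units: 164.5 mm is 16.45, 161 mm is 16.1.

```bash
python3 inch.py '[[[91,-2.5,-2.5,3,0,0,0],[91,-5.05,-4.9,7,0,0,0],[91,-5.05,-4.9,12,0,0,0],[91,-5.05,-4.9,15,0,0,0],[91,-5.05,-4.9,16.1,0,0,0],[91,-5.05,-4.9,16.45,0,0,0],[91,-5.05,-4.9,16.45,0,0,0],[91,-5.05,-4.9,16.45,0,0,0]]]' && python3 inch.py '[[[75,0,0,0,0,0,0],[55,0,0,0,0,0,0],[50,0,0,0,0,0,0],[50,0,0,0,0,0,0],[50,0,0,0,0,0,0]]]' && python3 inch.py '[[[50,0,0,-1,0,0,0],[50,0,0,-5,0,0,0],[50,0,0,-9,0,0,0],[50,0,0,-9,0,0,0],[50,0,0,-9,0,0,0]]]' && python3 - <<'E'
from h import *
w,im=snap("wrist","w17");s,i_s=snap("scene","s17");o=arm.get_obs();T=q(o["tcp_rot"]);p=np.array(o["tool_pos"])
hs=cv2.cvtColor(im,cv2.COLOR_BGR2HSV)
m=cv2.inRange(hs,(82,80,40),(98,255,255));cs,_=cv2.findContours(m,cv2.RETR_CCOMP,cv2.CHAIN_APPROX_NONE)
for c in cs:
    if cv2.contourArea(c)>300:
        e=cv2.fitEllipse(c);print(np.round(e[0],1),np.round(e[1],1),cv2.contourArea(c),T.inv().apply(w.on(e[0],p[2]+12.5)-p).round(1), "exp dia px63,35",333.5*np.array([63,35])/(w.p[2]-p[2]-12.5))
b=quad(i_s,(250,150,340,260),(85,100,60),(98,255,255));print("scene tape",cv2.minAreaRect(b),"expected",s.px([p+[0,0,5]]))
E
```

```text
clock: 26.8
tool_pos: [436.9, 54.4, 26.9]
tcp_rot: [0.0, 1.0, 0.0, 0.001]
force: [0.6, 0.5, -0.1]
width: 90.9
grasp_force: 0.0
clock: 27.42
tool_pos: [435.8, 54.6, 25.9]
tcp_rot: [-0.0, 1.0, 0.0, 0.0]
force: [-0.3, -0.1, 1.5]
width: 61.3
grasp_force: 29.9
clock: 28.05
tool_pos: [435.3, 54.6, 115.4]
tcp_rot: [-0.0, 1.0, 0.0, -0.0]
force: [-0.7, -0.4, -0.9]
width: 61.3
grasp_force: 29.9
[254.1 251.4] [111.6 119.7] 10486.5 [[  3.9  -0.2 -12.5]] exp dia px63,35 [133.29411143  74.05228413]
[254.2 254.7] [68.5 74.2] 3985.5 [[  2.1  -0.1 -12.5]] exp dia px63,35 [133.29411143  74.05228413]
scene tape ((307.5262145996094, 184.80349731445312), (16.057889938354492, 22.467830657958984), 7.594643592834473) expected [[299.25375945 182.90274337]]
```

```bash
python3 - <<'E'
from h import *
go((650,-20,150))
E
python3 inch.py '[[[50,5,1.8,-0.8,0,0,0],[50,10.5,3.6,-1.6,0,0,0],[50,16,5.5,-2.6,0,0,0],[50,21.4,7.45,-3.5,0,0,0],[50,21.4,7.45,-3.5,0,0,0],[50,21.4,7.45,-3.5,0,0,0],[50,21.4,7.45,-3.5,0,0,0]]]' && python3 - <<'E'
from h import *
w,im=snap("wrist","w18");t,it=snap("top","t18");s,i_s=snap("scene","s18")
print(arm.get_obs()["tool_pos"].round(1))
def foot(c,im,z,r,n,P0=(644,-155)):
    u,v=c.px([[P0[0],P0[1],10]])[0]; x0,y0=int(u-r),int(v-r)
    g=im[y0:y0+2*r,x0:x0+2*r]; hs=cv2.cvtColor(g,cv2.COLOR_BGR2HSV)
    for th in(65,80,95):
        m=cv2.inRange(hs,(0,0,0),(180,255,th));m=cv2.morphologyEx(m,cv2.MORPH_CLOSE,np.ones((3,3)))
        cs,_=cv2.findContours(m,cv2.RETR_EXTERNAL,cv2.CHAIN_APPROX_NONE);b=max(cs,key=cv2.contourArea);h=cv2.convexHull(b);e=cv2.fitEllipse(h)
        print(n,th,np.round(np.array(e[0])+[x0,y0],1),np.round(e[1],1),c.on(np.array(e[0])+[x0,y0],z).round(1),"px74",c.K[0,0]*74/(c.p[2]-10))
foot(w,im,8,60,"w18");foot(t,it,8,26,"top");w2,i2=load("w2");foot(w2,i2,8,50,"w2");t0=Cam("top");foot(t0,cv2.imread("pics/top0.png"),8,26,"top0")
# post top: bright blob near expected
for n,c,g in(("w18",w,im),("top0",t0,cv2.imread("pics/top0.png")),("w2",w2,i2)):
    u,v=c.px([[644,-156,48]])[0];x0,y0=int(u-25),int(v-25);k=g[max(y0,0):y0+50,x0:x0+50];hs=cv2.cvtColor(k,cv2.COLOR_BGR2HSV)
    V=hs[:,:,2];print(n,(u,v),"maxV",V.max())
    for th in(150,190,215):
        m=cv2.inRange(hs,(0,0,th),(180,60,255));cs,_=cv2.findContours(m,cv2.RETR_EXTERNAL,cv2.CHAIN_APPROX_NONE)
        for b in sorted(cs,key=cv2.contourArea)[-2:]: print(th,np.array(cv2.minEnclosingCircle(b)[0])+[x0,max(y0,0)],cv2.contourArea(b),np.round(cv2.minEnclosingCircle(b)[1],1))
E
```

```text
shift [215.3  74.8 -36.3] at [434.5  54.7 114.4] t 28.15
clock: 29.02
tool_pos: [648.3, -19.0, 150.1]
tcp_rot: [-0.0, 1.0, 0.001, -0.001]
force: [0.7, -0.7, -0.7]
width: 60.6
grasp_force: 29.9
[649.1 -19.3 151. ]Traceback (most recent call last):
  File "<stdin>", line 11, in <module>
  File "<stdin>", line 9, in foot
cv2.error: OpenCV(4.12.0) /io/opencv/modules/imgproc/src/shapedescr.cpp:361: error: (-201:Incorrect size of input array) There should be at least 5 points to fit the ellipse in function 'fitEllipseNoDirect'
```

```bash
cat > sp.py <<'E'
from h import *
def foot(c,im,z,r,n,P0=(644,-155)):
    u,v=c.px([[P0[0],P0[1],10]])[0]; x0,y0=max(int(u-r),0),max(int(v-r),0)
    g=im[y0:y0+2*r,x0:x0+2*r]; hs=cv2.cvtColor(g,cv2.COLOR_BGR2HSV); print(n,"V pct",np.percentile(hs[:,:,2],[5,25,50,75,95]))
    for th in(75,90,105):
        m=cv2.inRange(hs,(0,0,0),(180,255,th));m=cv2.morphologyEx(m,cv2.MORPH_CLOSE,np.ones((3,3)))
        cs,_=cv2.findContours(m,cv2.RETR_EXTERNAL,cv2.CHAIN_APPROX_NONE)
        if not cs: continue
        b=max(cs,key=cv2.contourArea)
        if cv2.contourArea(b)<200: continue
        e=cv2.fitEllipse(cv2.convexHull(b)); print(n,th,np.round(np.array(e[0])+[x0,y0],1),np.round(e[1],1),c.on(np.array(e[0])+[x0,y0],z).round(1),"px74",round(c.K[0,0]*74/(c.p[2]-10),1))
def post(n,c,g):
    u,v=c.px([[644,-156,48]])[0];x0,y0=max(int(u-25),0),max(int(v-25),0);hs=cv2.cvtColor(g[y0:y0+50,x0:x0+50],cv2.COLOR_BGR2HSV)
    print(n,"post exp",(round(u),round(v)),"maxV",hs[:,:,2].max())
    for th in(150,190,215):
        cs,_=cv2.findContours(cv2.inRange(hs,(0,0,th),(180,60,255)),cv2.RETR_EXTERNAL,cv2.CHAIN_APPROX_NONE)
        for b in sorted(cs,key=cv2.contourArea)[-2:]: print(th,(np.array(cv2.minEnclosingCircle(b)[0])+[x0,y0]).round(1),cv2.contourArea(b),np.round(cv2.minEnclosingCircle(b)[1],1))
E
python3 - <<'E'
from sp import *
t0,i0=Cam("top"),cv2.imread("pics/top0.png");w2,i2=load("w2");w,im=load("w18")
for n,c,g,r in(("w18",w,im,60),("w2",w2,i2,42),("top0",t0,i0,26)): foot(c,g,8,r,n);post(n,c,g)
E
```

```text
w18 V pct [ 74. 106. 165. 166. 167.]
w18 75 [388.3 189.7] [54.1 63. ] [[ 645.4 -148.1    8. ]] px74 79.8
w18 90 [392.4 187.1] [68.5 76.8] [[ 648.  -151.7    8. ]] px74 79.8
w18 105 [391.8 186.3] [70.9 78.6] [[ 648.7 -151.1    8. ]] px74 79.8
w18 post exp (416, 203) maxV 255
150 [409.  193.5] 485.0 14.8
150 [414.5 201.5] 795.5 34.6
190 [412.5 199. ] 229.0 9.6
215 [412.7 199.1] 198.5 8.9
w2 V pct [ 67.  72. 152. 156. 160.]
w2 75 [465.7  84.8] [53.2 63.9] [[ 647.4 -154.8    8. ]] px74 60.6
w2 90 [462.4  85.3] [57.7 69.1] [[ 646.9 -151.1    8. ]] px74 60.6
w2 105 [462.3  84.9] [59.4 70.1] [[ 647.3 -150.9    8. ]] px74 60.6
w2 post exp (490, 86) maxV 245
150 [484.   82.4] 238.5 9.7
150 [496.   85.5] 887.5 28.7
190 [486.   83.5] 150.5 7.8
215 [493.  82.] 0.0 0.0
215 [486.  83.] 102.5 7.2
top0 V pct [ 38.  73. 129. 130. 134.]
top0 75 [338.2 149.5] [32.6 32.9] [[ 643.4 -152.9    8. ]] px74 34.8
top0 90 [338.4 149.7] [33.3 34. ] [[ 643.  -153.3    8. ]] px74 34.8
top0 105 [338.5 149.7] [33.8 34.1] [[ 643.1 -153.6    8. ]] px74 34.8
top0 post exp (344, 145) maxV 222
150 [342.6 145.6] 32.5 3.7
190 [343.  145.5] 25.5 3.4
215 [340.5 145.5] 0.0 1.6
```

```bash
python3 - <<'E'
from h import *
t0=Cam("top");w2,_=load("w2");w,_=load("w18")
a,b,c=(412.6,199),(343,145.5),(486,83.2)
print(w.on(a,48),t0.on(b,48),w2.on(c,48));print(tri(w,a,t0,b),tri(w,a,w2,c))
E
```

```text
[[ 647.46282723 -152.86167872   48.        ]] [[ 643.96139699 -154.55820292   48.        ]] [[ 646.81756727 -151.73180906   48.        ]]
(array([ 645.4603803 , -156.20552057,   41.06557503]), np.float64(0.18816929002856567)) (array([ 646.86365994, -153.87090364,   45.3023781 ]), np.float64(0.6379607666321064))
```

```bash
python3 - <<'E'
from h import *
go((645,-152.5,62))
E
python3 inch.py '[[[50,-0.2,4.5,2,0,0,0],[50,-0.4,9,4,0,0,0],[50,-0.4,13.3,6,0,0,0],[50,-0.4,13.3,8,0,0,0],[50,-0.4,13.3,8.8,0,0,0],[50,-0.4,13.3,8.8,0,0,0],[50,-0.4,13.3,8.8,0,0,0]]]' && python3 - <<'E'
from h import *
w,im=snap("wrist","w19");o=arm.get_obs();T=q(o["tcp_rot"]);p=np.array(o["tool_pos"]);go((645,-152.5,62))
hs=cv2.cvtColor(im,cv2.COLOR_BGR2HSV)
m=cv2.inRange(hs,(82,80,40),(98,255,255));cs,hi=cv2.findContours(m,cv2.RETR_CCOMP,cv2.CHAIN_APPROX_NONE)
for c in cs:
    if cv2.contourArea(c)>300:
        e=cv2.fitEllipse(c);print("tape",np.round(e[0],1),np.round(e[1],1),cv2.contourArea(c),T.inv().apply(w.on(e[0],p[2]+11.5)-p).round(1))
print("exp post px",w.px([[646.5,-152.5,48]]))
x0,y0=215,215;k=hs[y0:y0+80,x0:x0+80]
for th in(150,180,210):
    cs,_=cv2.findContours(cv2.inRange(k,(0,0,th),(180,70,255)),cv2.RETR_EXTERNAL,cv2.CHAIN_APPROX_NONE)
    for b in sorted(cs,key=cv2.contourArea)[-2:]:
        if len(b)>8: c=np.array(cv2.minEnclosingCircle(b)[0])+[x0,y0];print(th,c.round(1),cv2.contourArea(b),round(cv2.minEnclosingCircle(b)[1],1),T.inv().apply(w.on(c,48)-p).round(1))
E
```

```text
shift [ -4.2 133.2  89. ] at [649.1 -19.3 151. ] t 29.18
clock: 30.05
tool_pos: [646.7, -151.9, 63.9]
tcp_rot: [0.0, 1.0, 0.001, 0.001]
force: [0.1, -0.2, 0.7]
width: 60.7
grasp_force: 29.9
shift [-1.8  0.4  2. ] at [ 646.8 -152.1   64. ] t 30.1
tape [254.2 249.4] [116.9 118.5] 10870.5 [[  4.3  -0.4 -11.5]]
tape [254.2 254.7] [68.3 74.2] 3977.5 [[  1.3  -0.4 -11.5]]
exp post px [[255.41314919 237.16383394]]
150 [256.5 231. ] 107.5 10.3 [[ 3.6  1.  16. ]]
```

```bash
python3 - <<'E'
import cv2
im=cv2.imread("pics/w19.png");V=cv2.cvtColor(im,cv2.COLOR_BGR2HSV)[:,:,2]
for r in range(212,296,3): print(r,' '.join(f"{V[r,c]:3d}" for c in range(215,296,4)))
E
```

```text
212 138 142 142 140 140 141 140 141 140 140 140 139 139 140 140 140 140 139 140 139 123
215 141 141 142 141 140 141 141 140 140 140 140 140 140 139 140 139 140 140 139 140 139
218 141 140 140 141 141 141 140 140 140 139 140 140 140 138 139 140 140 140 139 140 139
221 140 140 140 140 140 140 140 139 139 134 132 136 140 139 139 139 139 138 138 139 139
224 140 140 140 141 140 140 133 140 140 140 143 145 142 130 138 138 138 138 138 138 138
227 140 140 140 140 141 122 127 128 131 154 153 158 156 145 141 129 138 138 138 138 138
230 140 140 140 140 138  93  51 126 141 152 150 153 152 148 130 138 128 138 138 138 139
233 140 140 140 122  94  50  51 125 147 147 151 152 149 146 140 121 137 137 139 139 139
236 140 140 139 133  50  51  50 119 149 144 149 150 146 146 137  82  50 142 139 139 139
239 139 139 137  50  50  50  50  71 141 145 147 148 145 146 128  50  50 125 136 139 139
242 140 139 137  49  49  50  50  50 106 147 147 146 145 143  54  49  50  50 143 139 139
245 140 128  94  49  50  50  49  50  49 118 146 144 143  87  49  50  50  50 141 139 139
248 140 122 113  52  49  50  49  49  50  49 
[... 663 characters left out ...]
 140 141 117 123 118 119 121 121 122 115 114 118 122 121 120 119 118 141 138 139 140
275 141 141 141 141 118 119 120 121 121 121 121 122 122 120 120 119 123 115 139 139 138
278 141 141 141 138 143 119 120 121 122 121 122 122 122 120 120 122 135 139 139 139 139
281 141 141 141 141 132 142 121 121 121 121 122 122 121 120 127 135 139 139 139 138 139
284 141 141 141 141 141 138 137 132 123 121 121 121 126 141 130 139 139 138 139 138 139
287 141 141 141 141 141 140 141 127 127 133 138 134 115 138 139 138 138 138 139 139 139
290 141 141 141 141 141 140 140 140 140 140 140 140 139 139 139 138 137 138 138 137 139
293 140 141 140 141 141 140 140 140 140 140 139 139 138 139 139 138 138 138 137 137 125
```

Through the bore the post top is centred at px (257,232), about 1.7 mm ahead and 1.3 mm to the right of the bore centre. I'll shift slightly and lower in stages.

Careful with the scale: shifts go in cm and turns go in units of 0.25 rad. That gives: 4 mm is 0.4, 1.3 mm is 0.13.

```bash
python3 inch.py '[[[50,0.13,0.1,0.4,0,0,0],[50,0.13,0.1,1.2,0,0,0],[50,0.13,0.1,2.2,0,0,0],[50,0.13,0.1,3,0,0,0],[50,0.13,0.1,3,0,0,0]]]' && python3 inch.py '[[[50,0,0,0.6,0,0,0],[50,0,0,1.2,0,0,0],[50,0,0,1.6,0,0,0],[50,0,0,1.6,0,0,0],[50,0,0,1.6,0,0,0]]]'; python3 - <<'E'
from h import *
go((648,-153,15.2)); print(arm.get_obs()["force"].round(1),arm.get_obs()["wrist_torque"].round(2))
E
```

```text
clock: 30.72
tool_pos: [646.3, -153.4, 31.4]
tcp_rot: [-0.0, 1.0, 0.0, -0.001]
force: [0.4, 0.1, -0.5]
width: 61.1
grasp_force: 29.9
clock: 31.35
tool_pos: [647.4, -153.8, 17.0]
tcp_rot: [0.0, 1.0, 0.0, 0.0]
force: [-0.0, 0.0, -0.1]
width: 60.8
grasp_force: 29.9
shift [ 0.6 -0.8  1.8] at [ 647.4 -153.8   17. ] t 31.35
[-0.   0.  -0.1] [0.08 0.04 0.02]
```

In the tool's units: 1.8 mm is 0.18, 1 mm is 0.1.

```bash
python3 inch.py '[[[50,0,0,0.1,0,0,0],[50,0,0,0.18,0,0,0],[50,0,0,0.18,0,0,0],[70,0,0,0.18,0,0,0],[80,0,0,0.18,0,0,0],[80,0,0,0.18,0,0,0],[80,0,0,0.18,0,0,0]]]' && python3 inch.py '[[[80,0,0,-2,0,0,0],[80,0,0,-6,0,0,0],[80,0,0,-11,0,0,0],[80,0,0,-11,0,0,0],[80,0,0,-11,0,0,0]]]' && python3 - <<'E'
from h import *
w,im=snap("wrist","w20");t,it=snap("top","t20");s,i_s=snap("scene","s20");o=arm.get_obs();T=q(o["tcp_rot"]);p=np.array(o["tool_pos"])
hs=cv2.cvtColor(im,cv2.COLOR_BGR2HSV)
m=cv2.inRange(hs,(82,80,40),(98,255,255));cs,hi=cv2.findContours(m,cv2.RETR_CCOMP,cv2.CHAIN_APPROX_NONE)
for c in cs:
    if cv2.contourArea(c)>200:
        e=cv2.fitEllipse(c);print("tape",np.round(e[0],1),np.round(e[1],1),cv2.contourArea(c),w.on(e[0],26).round(1),"px63,35",(333.5*np.array([63,35])/(w.p[2]-26)).round(1))
V=hs[:,:,2];u,v=w.px([[647,-153,26]])[0].astype(int)
print("tcp",p.round(1),(u,v))
b=quad(i_s,(225,130,280,190),(82,80,60),(98,255,255));r=cv2.boundingRect(b);print("scene tape box",r,"exp centre@18",s.px([[647,-153,18],[647,-153,26],[647,-153,10]]).round(1))
go((560,90,250),np.pi/2)
E
```

```text
clock: 32.22
tool_pos: [647.2, -153.8, 15.0]
tcp_rot: [0.0, 1.0, 0.0, 0.0]
force: [0.1, 0.2, -0.1]
width: 80.1
grasp_force: 0.0
clock: 32.85
tool_pos: [647.3, -153.8, 125.8]
tcp_rot: [0.0, 1.0, 0.0, 0.0]
force: [-0.2, 0.1, -0.5]
width: 80.0
grasp_force: 0.0
tape [253.7 196.3] [73.1 73.5] 4218.0 [[ 649.4 -153.4   26. ]] px63,35 [78.1 43.4]
tape [253.8 198.1] [45.3 46.5] 1653.5 [[ 647.9 -153.5   26. ]] px63,35 [78.1 43.4]
tcp [ 646.2 -153.3  123.4] (np.int64(253), np.int64(199))
scene tape box (241, 150, 23, 16) exp centre@18 [[251.3 157.2]
 [251.3 154.6]
 [251.2 159.8]]
shift [ -86.3 -243.5 -126.1] at [ 646.2 -153.3  123.4] t 33.0
  rz 0.001 -> j6 1.73
  rz -3.141 -> j6 -1.41
```

In the tool's units: -150 mm is -15, -15 mm is -1.5.

```bash
python3 inch.py '[[[80,-1.5,-5,-2.5,0,0,0],[80,-3.5,-10,-5,0,0,0],[80,-5.5,-15,-7.5,0,0,0],[80,-7.5,-20,-10,0,0,0],[80,-8.6,-24.3,-12,0,0,0],[80,-8.6,-24.3,-12,0,0,0],[80,-8.6,-24.3,-12,0,0,0]]]' && python3 - <<'E'
from h import *
s,i_s=snap("scene","s21");t,it=snap("top","t21");w,iw=snap("wrist","w21")
a=np.linspace(0,6.283,60);C=lambda x,y,z0:np.vstack([np.c_[x+31.5*np.cos(a),y+31.5*np.sin(a),np.full(60,z)] for z in(z0,z0+16)])
def box(n,c,im,roi,x,y):
    b=quad(im,roi,(82,70,40),(100,255,255));print(n,"tape box",cv2.boundingRect(b),cv2.minEnclosingCircle(b)[0])
    for z in(10,16,22): P=c.px(C(x,y,z));print("   z0",z,np.r_[P.min(0),P.max(0)-P.min(0)].round(1))
box("scene",s,i_s,(225,130,285,190),646.5,-153.3)
box("w21",w,iw,(400,40,512,150),646.5,-153.3)
box("top",t,it,(315,125,365,175),646.5,-153.3)
# bystanders: colour centroid shift
s0=cv2.imread("pics/scene0.png");d=cv2.absdiff(s0,i_s).max(2)
for n,r in(("pot",(300,235,350,290)),("dropper",(260,168,280,200)),("syringe",(112,203,160,230)),("carton",(270,210,318,245))): print(n,(d[r[1]:r[3],r[0]:r[2]]>40).sum())
for n,lo,hi,r in(("orange",(10,150,120),(30,255,255),(300,235,350,290)),("dropper",(0,0,0),(180,255,60),(258,165,282,200))):
    f=lambda im:np.mean(quad(im,r,lo,hi).reshape(-1,2),axis=0).round(1)
    try: print(n,f(s0),f(i_s))
    except Exception as e: print(n,e)
E
```

```text
clock: 33.88
tool_pos: [560.6, 88.6, 243.6]
tcp_rot: [0.0, 1.0, 0.0, -0.001]
force: [-0.0, 0.8, -0.1]
width: 80.2
grasp_force: 0.0
scene tape box (241, 150, 23, 16) (252.0, 157.0)
   z0 10 [239.7 149.   23.5  16.7]
   z0 16 [239.7 147.1  23.6  16.7]
   z0 22 [239.7 145.1  23.7  16.6]
w21 tape box (436, 64, 64, 60) (467.5741882324219, 93.1943588256836)
   z0 10 [435.3  64.6  65.2  59.3]
   z0 16 [438.1  64.   66.4  60.3]
   z0 22 [440.9  63.3  67.6  61.3]
top tape box (325, 133, 30, 30) (339.72222900390625, 147.5)
   z0 10 [324.1 132.   30.6  30.3]
   z0 16 [324.6 131.3  30.8  30.5]
   z0 22 [325.1 130.6  31.   30.7]
pot 831
dropper 0
syringe 0
carton 788
orange [327.3 253.2] [327.2 253.1]
dropper [255.5 191.5] [255.5 191.5]
```

All three views match the tape with its underside at 10 mm. The bottle and syringe show no change, the pot's lid is where it was, and the carton was never pushed. Handing in.

```bash
python3 -c "
from bench import arm
print(arm.hand_in())"
```

```text
the job is handed in; nothing more can be done
None
```

I handed the job in at about 34 s: by my last camera checks the meter is home in the dock, the timer is on the stand with its display at the raised edge, the slide box is flat in its holder and the tape is down on its spindle. The pot, bottle and syringe showed no movement; I didn't re-measure the carton, and the hand-in returned no verdict.

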